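# Index the plate store and show the notched glass plate to the code reader

### The arm

A 7-joint arm with a two-finger parallel gripper is mounted at the origin on the work surface. World frame = base frame: x ahead of the robot, y to its left, z up, the work surface at z = 0. Lengths are in m, angles in rad, forces in N, time in s.
With the tool pointing down it reaches from about 0.4 to 0.85 m from the base axis. Payload 10.4 kg.
Tool frame: the origin (TCP) lies midway between the tips of the shut fingers; the grasp point (between the pads) lies 19 mm behind it; z points along the fingers, y is the direction in which the jaws open and shut (so a half turn about z gives the same grasp; the last joint's range is limited). The gripper opens to 85 mm and grips with 20 to 120 N. Pads are 22 mm wide; open, the fingers measure 114 mm over their backs; the gripper's body (76 mm by 85 mm) begins 54 mm behind the grasp point. The pads swing forward as they close: fully open they stand 13 mm farther back than shut.
Start: joints at [-1.305, 0.332, -0.065, 1.46, 0.022, 1.35, -0.088], TCP at [0.178, 0.599, 0.203] pointing down, gripper open.
Joint ranges: [-2.6, 2.6], [-0.5, 2.12], [-1.47, 1.34], [0.16, 2.42], [-1.27, 4.41], [0.06, 2.06], [-2.6, 2.6]. Speed limits (rad/s): [2.22, 2.22, 2.79, 2.79, 3.14, 3.14, 3.14].

### API

Orientations are given as a unit quaternion [w, x, y, z].
In Python, from bench import env gives the robot as it stands. The module is installed in compiled form; this text tells all that it offers.
- The arm moves only by the tool servo_tool, never from a script. Its arguments are lists of equal length, an entry for each row: "grip": the opening, from 0 (shut) to 1 (fully open); "linear": the shift along the tool's x, y, z in cm, a list of three; "rotation": the turn, a rotation vector about the tool's x, y, z in rad, a list of three. A call has 1 to 8 rows; each row shifts and turns the commanded pose from where the row before left it, along the tool's axes as they then stand; what a row does not reach is not made up. A row lasts 1/12 s, in which the tool goes at most 41.7 mm and 7.16 degrees, less where a joint would pass 70% of its speed; a pose out of reach is approached as far as the arm can. A call with a gripper value outside its range is refused whole. The fingers move at their own pace and stop on an object; the grip force is fixed at half the most. Time passes only in rows, so rows that do not move let the fingers close. It gives the time, the measured TCP pose, the force and the opening at its end, in the units of the state.
- env.get_obs(): the state, without advancing time (a new reading comes with each control period).
- env.grab_frame(name): name is "side" or "top" or "wrist"; returns the picture (400x640x3 uint8, red, green, blue); there is no depth.
- env.camera_info(name): a dict with "fov_y" (degrees; the focal length in pixels is half the picture's height over the tangent of half this angle, whatever the lens; pixels are square), "cx", "cy" (the principal point, pixels), "dist_coeffs" ([k1, k2, p1, p2, k3] as OpenCV has them; the pictures are not rectified), "cam_to_world" (4x4, takes a point from camera to world coordinates); the wrist camera has in their place "hand_eye" (4x4, takes a point from camera to tool coordinates, whose origin is the TCP and whose axes are the flange's). Camera axes: x right, y up, looking along -z (the intrinsics and any distortion apply to the point x, -y, -z); pixel columns grow to the right and rows downward; lengths in m; the calibration is good to about 2 mm. A picture is of the moment at which its call begins: read the wrist's pose just before it. camera_info takes no time and is no camera call.
- env.sign_off(): hands the job in, once; it reports no verdict.
Trained networks look in the newest picture that a camera, given by its name, has taken for a name from the list of things; names that differ only in an ending like _2 or _b are one class to them, and where a whole thing is asked for, a point or a joint stands for the part that bears it (a point fixed in the world has none). Each returns a list of dicts, best first, with "confidence" (0 to 1); they miss things now and then, are a little off and sometimes report something else, mostly with a low value. They report only what shows in the picture. A call takes as long as a camera call. They do not tell look-alikes from the thing itself.
- env.search_frame(camera, name): "point" ([x, y, z] in m, in world coordinates, good to about 4 mm: the middle of the surface that is visible of it).
- env.cut_out(camera, name): "region" (400x640 bool, what is visible of it).
The state is a dict: "time": time; "joints": joint angles; "joint_vel": joint speeds; "joint_efforts": joint torques, N m; "tcp_pos": TCP position; "eef_rot": TCP orientation; "contact_force": force on the tool from outside, world axes, zero at the start; "ft_torque": the same for the moment, N m; "gripper_width": opening from 0.0 (shut) to 1.0 (fully open).
Only numpy, scipy, OpenCV 4.12 (cv2) and the standard library are available. Lean on these libraries where they do the work, as an engineer would, in place of code of your own. Each camera call takes 0.05 s, during which the arm holds its last target.

### The job

Turn the knob of the rotary plate store until the glass plate with the notched corner stands at the open quarter of the dust cover, the carousel clicked into its detent there. Lift that plate out by its clear end (the notch marks the frosted, labelled end, which must stay uncovered) and show it to the code reader, label side up, facing the lens squarely with the label at the focus. Finish while still holding it there, with the carousel left in that detent, the other plates in their slots and everything else on the bench left alone.

Things in the scene. Friction and masses are not known exactly. Their poses are not given: they have to be found in the camera images.
- store: rotary plate store, fixed: plinth 340 x 340 x 20 mm, origin under its centre, z up. A clear cover (top face 94 mm up, 10 mm over the plates; side panes) leaves one quarter open: own x and y both below +20 mm, so the opening faces its (-x, -y) diagonal. Inside, a platter 310 mm across, top 30 mm up, with 8 radial slots. At the start the three plates stand under the cover and cannot be lifted there
- carousel (a joint): angle of the platter about its upright axis, rad: 0 at the start, counter-clockwise from above positive, stops at +-2.75. A spring roller makes a detent every 45 degrees (0, +-pi/4, +-pi/2 ...): 0.2 N m to turn into or out of one; it pulls in from 3 degrees off; free between. The notched plate reaches the opening at +pi/2 or -pi/2, depending on the side where it stands
- knob (a point): centre of the black knurled round knob on the platter's axis, 38 mm across and 34 mm high, on a 16 mm stem. Half-way up the knob, 117 mm above the bench; the knob's lower end is 6 mm over the cover's top face. It turns with the platter; any yaw of grip will do
- gate (a point): fixed point where the centre of a plate stands when its slot is in the middle of the opening: 108 mm from the knob's axis, 55 mm above the bench. The plate then lies along the line from here to the axis, from 70.5 to 145.5 mm from it, in black clips (one at each end, 18 mm long, 14 mm wide, tops 48 mm above the bench) with 0.5 mm play on either side. The slots 45 degrees to each side are empty
- plate_mid (a point): centre of the notched glass plate: 75 mm long (x), 5 mm thick (y), 50 mm high (z), 47 g, on edge in its slot, centre 55 mm up. Notch 8 x 8 mm in the upper corner of the frosted end (+x, +z). x: towards the frosted end (x over +11.5 mm is frosted, the rest clear); z: up; y: out of the labelled face. Facing the label, notch on top, the frosted end is on the left. It points to or from the knob
- plate_label (a point): middle of the paper label and its code, 24.5 mm from the plate's centre towards the frosted end (same height, same axes as plate_mid); label 21 x 33 mm, on the +y face only
- blank_a_mid (a point): centre of another plate of the same size in the store, frosted at one end but with no notch and no label; stays in its slot
- blank_b_mid (a point): centre of a third plate of the same size in the store, clear all over, no notch; stays in its slot
- reader_focus (a point): where the label is read: 140 mm above the bench, on the lens's axis, 87 mm before the lens. x: to the lens, rising 40 degrees, levelly away from the work side; y: level, left as seen from the work side. The label's middle belongs here with its face (the plate's +y) along this x, so that the plate leans back 40 degrees from upright, frosted end towards this frame's -y when the notch is on top
- reader: code reader, fixed: black head 62 mm wide, aluminium front, on a post 237 mm high with a foot 100 x 90 mm. Origin under the foot, below the post; its -x points to the work side, with the focus 150 mm from the post and the lens 83 mm from it at 196 mm height. Between post and focus nothing of it is lower than 170 mm, beyond the foot
- tray: low stainless tray 220 x 300 x 28 mm with four steel dies in it, fixed; origin: centre of its underside
- die0: steel die in the tray, cylinder 34 mm across, 46 mm high, origin at the middle of its underside; leave alone
- die1: as die0
- die2: as die0
- die3: as die0
- die_bench: a fifth such die, standing on the bench in front of the reader's work side; leave alone
- loupe: black eye loupe, 42 mm across, 34 mm high, on the bench near that die; origin at the middle of its underside; leave alone
Not all that is in view belongs to the job. There is more than one size of the reader; the job needs the larger.

How it is judged:
By the outcome, as a careful person would: the job done as asked, in the order asked, and still so for the second after the job is handed in, while the arm keeps its last pose, push and grip.
It also fails if it takes over 51 s, if anything falls off the work surface, if the arm or the gripper's body presses on something with over 40 N, if the wrist force passes 120 N, or if a joint passes its speed limit or range.

## Working session

There is one attempt and no reset: what is moved stays moved. The work goes in short steps, Python scripts to look and compute and a tool call to move; the robot and the scene stay as the last step left them, time stands still between calls to the robot, and variables do not carry over. Pictures are saved under pics/ and viewed, and the job is handed in when it is done.

Besides the shell and the picture viewer there is one more tool, called after "Request:" by a JSON object that holds its "method" and its "body". servo_tool: Moves the arm, as the interface text tells. Its arguments: {"type":"object","properties":{"grip":{"type":"array"},"linear":{"type":"array"},"rotation":{"type":"array"}},"required":["grip","linear","rotation"]}

```bash
mkdir -p pics; ls; python3 - <<'E'
from bench import env
import cv2, numpy as np
o=env.get_obs(); print({k:np.round(v,4) for k,v in o.items()})
for n in ("side","top","wrist"):
    i=env.camera_info(n); print(n,{k:np.round(v,4).tolist() for k,v in i.items()})
    f=env.grab_frame(n); cv2.imwrite(f"pics/{n}0.png",f[:,:,::-1])
E
```

```text
pics
{'time': np.float64(0.0), 'joints': array([-1.3046,  0.3329, -0.0647,  1.4609,  0.0216,  1.3499, -0.0885]), 'joint_vel': array([-0.0003,  0.0011, -0.0005, -0.0004,  0.0008,  0.0005, -0.0015]), 'joint_efforts': array([-2.00000e-04, -6.25454e+01,  4.90000e-02, -3.91594e+01,
        1.61000e-02,  1.01000e-02, -0.00000e+00]), 'tcp_pos': array([0.1779, 0.5987, 0.2022]), 'eef_rot': array([-1.000e-04,  1.439e-01,  9.896e-01, -7.000e-04]), 'contact_force': array([-0.0499,  0.2197, -0.198 ]), 'ft_torque': array([0.0165, 0.0131, 0.0367]), 'gripper_width': np.float64(1.0042)}
side {'fov_y': 51.6089, 'cx': 323.6405, 'cy': 199.9687, 'dist_coeffs': [0.0227, 0.0, 0.0, 0.0, 0.0], 'cam_to_world': [[0.9255, 0.196, -0.3241, 0.1362], [-0.3787, 0.5012, -0.7781, -0.9661], [0.01, 0.8428, 0.5381, 0.6875], [0.0, 0.0, 0.0, 1.0]]}
top {'fov_y': 48.9216, 'cx': 318.6381, 'cy': 196.2757, 'dist_coeffs': [-0.0679, 0.0, 0.0, 0.0, 0.0], 'cam_to_world': [[-0.0055, 0.9872, -0.1596, 0.2498], [-0.9999, -0.0076, -0.0128, -0.1336], [-0.0139, 0.1595, 0.9871, 1.4394], [0.0, 0.0, 0.0, 1.0]]}
wrist {'fov_y': 70.9791, 'cx': 316.3301, 'cy': 203.4653, 'dist_coeffs': [-0.0272, 0.0, 0.0, 0.0, 0.0], 'hand_eye': [[-0.0011, 0.9465, 0.3227, 0.0832], [1.0, 0.0009, 0.0008, 0.0001], [0.0005, 0.3227, -0.9465, -0.1711], [0.0, 0.0, 0.0, 1.0]]}
```

View pics/side0.png

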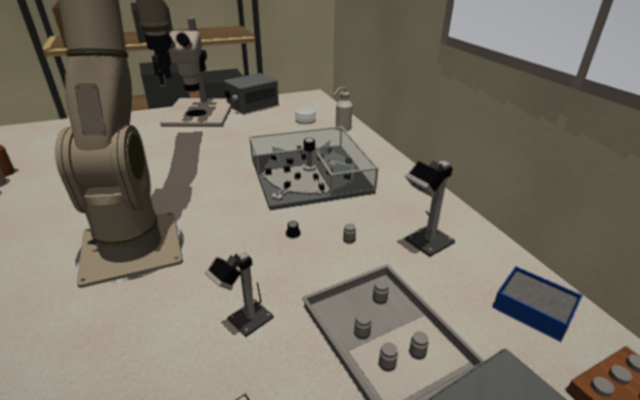

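View pics/top0.png

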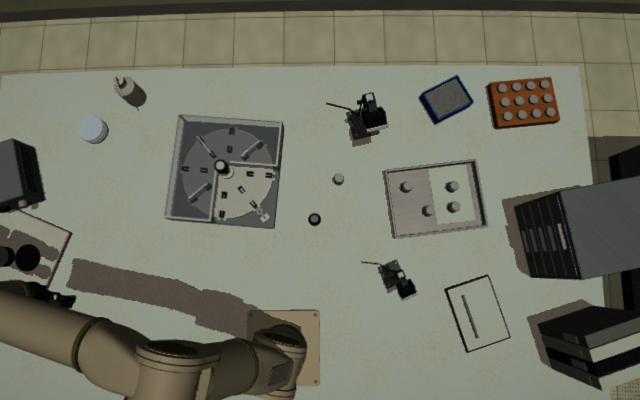

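View pics/wrist0.png

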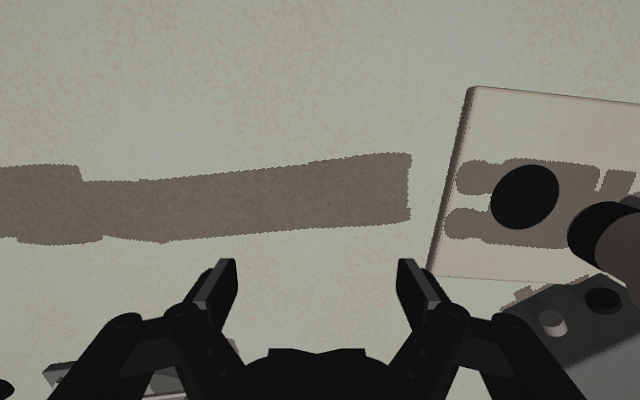

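```bash
cat > h.py <<'E'
from bench import env
import cv2, numpy as np
from scipy.spatial.transform import Rotation as R
def info(n):
    i=env.camera_info(n); f=200/np.tan(np.radians(i['fov_y'])/2)
    K=np.array([[f,0,i['cx']],[0,f,i['cy']],[0,0,1]]); return K,np.array(i['dist_coeffs']),i
def tool():
    o=env.get_obs(); T=np.eye(4); q=o['eef_rot']; T[:3,:3]=R.from_quat([q[1],q[2],q[3],q[0]]).as_matrix(); T[:3,3]=o['tcp_pos']; return T
def c2w(n,T=None):
    K,d,i=info(n)
    return np.array(i['cam_to_world']) if n!='wrist' else (tool() if T is None else T)@np.array(i['hand_eye'])
def proj(n,P,T=None):
    K,d,i=info(n); M=np.linalg.inv(c2w(n,T)); P=np.atleast_2d(P)
    p=P@M[:3,:3].T+M[:3,3]; p=p*[1,-1,-1]
    return cv2.projectPoints(p,np.zeros(3),np.zeros(3),K,d)[0][:,0]
def ray(n,uv,z,T=None):
    K,d,i=info(n); M=c2w(n,T)
    u=cv2.undistortPoints(np.array(uv,float).reshape(-1,1,2),K,d)[:,0]
    D=np.c_[u[:,0],-u[:,1],-np.ones(len(u))]@M[:3,:3].T; o=M[:3,3]
    return o+D*((z-o[2])/D[:,2])[:,None]
def save(f,name,box=None,s=1):
    if box: f=f[box[1]:box[3],box[0]:box[2]]
    f=cv2.resize(f,None,fx=s,fy=s,interpolation=cv2.INTER_CUBIC); cv2.imwrite('pics/'+name,f[:,:,::-1])
E
python3 - <<'E'
from h import *
for c in("top","side"):
  for n in "store knob plate_mid plate_label blank_a_mid blank_b_mid reader die_bench loupe".split():
    print(c,n,[(np.round(d['point'],3).tolist(),round(float(d['confidence']),2),proj(c,d['point'])[0].round().tolist()) for d in env.search_frame(c,n)[:3]])
print(env.get_obs()['time'])
E
python3 - <<'E'
from h import *
save(cv2.imread('pics/top0.png')[:,:,::-1],'topc.png',(155,105,295,235),5)
save(cv2.imread('pics/side0.png')[:,:,::-1],'sidec.png',(235,115,390,215),5)
save(cv2.imread('pics/top0.png')[:,:,::-1],'topr.png',(310,80,430,310),2.5)
E
```

```text
top store [([0.556, 0.182, 0.094], 0.74, [224.0, 169.0])]
top knob [([0.51, 0.145, 0.032], 0.88, [239.0, 187.0])]
top plate_mid []
top plate_label []
top blank_a_mid [([0.509, 0.145, 0.028], 0.31, [239.0, 187.0])]
top blank_b_mid []
top reader [([0.209, -0.352, 0.169], 0.66, [402.0, 281.0])]
top die_bench [([0.511, 0.144, 0.032], 0.48, [239.0, 187.0])]
top loupe []
side store [([0.556, 0.136, 0.052], 0.58, [313.0, 169.0]), ([0.528, -0.19, 0.03], 0.5, [347.0, 234.0])]
side knob [([0.523, 0.162, 0.032], 0.77, [300.0, 173.0]), ([0.668, -0.294, 0.228], 0.2, [426.0, 176.0])]
side plate_mid []
side plate_label [([0.521, 0.172, 0.028], 0.42, [299.0, 173.0])]
side blank_a_mid []
side blank_b_mid []
side reader [([0.219, -0.355, 0.102], 0.86, [242.0, 287.0]), ([0.717, -0.277, 0.135], 0.8, [434.0, 203.0])]
side die_bench [([0.53, -0.191, 0.031], 0.63, [348.0, 233.0])]
side loupe [([0.401, -0.114, 0.024], 0.68, [292.0, 230.0]), ([0.529, -0.192, 0.032], 0.46, [348.0, 233.0])]
1.05
```

View pics/topc.png

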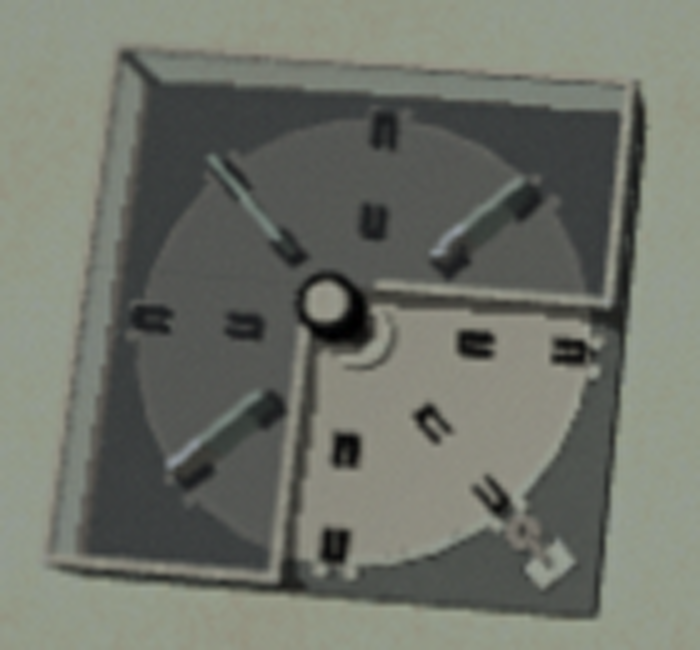

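View pics/sidec.png

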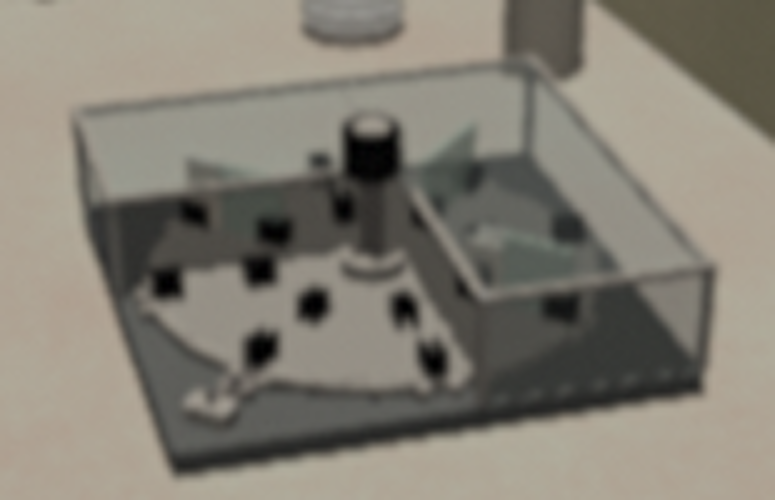

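View pics/topr.png

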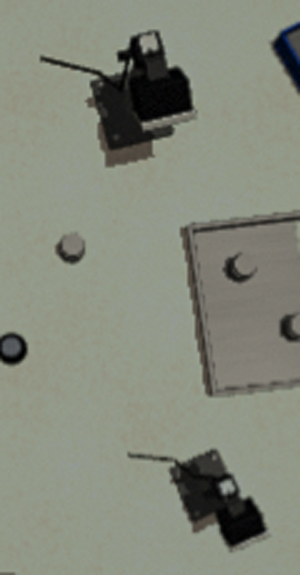

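```bash
python3 - <<'E'
from h import *
k=ray('top',[(155+325/5,105+302/5)],0.134); print('knob top',k.round(4))
# side: knob top centre crop (372,130)/5
print('side',ray('side',[(235+372/5,115+128/5)],0.134).round(4))
# cover top corners in top crop: (122,50) (637,82) (50,560)
c=ray('top',[(155+a/5,105+b/5) for a,b in[(122,50),(637,85),(52,562),(612,300),(275,578)]],0.094);print(c.round(4))
# plinth corner lower right (597,617) z=.02
print(ray('top',[(155+597/5,105+617/5)],0.02).round(4))
print(ray('side',[(235+175/5,115+460/5),(235+700/5,115+380/5)],0.02).round(4))
# side crop of reader
save(cv2.imread('pics/side0.png')[:,:,::-1],'sider.png',(390,145,470,265),5)
save(cv2.imread('pics/top0.png')[:,:,::-1],'topr2.png',(320,85,395,150),8)
E
```

```text
knob top [[0.559 0.185 0.134]]
side [[0.5609 0.1779 0.134 ]]
[[ 0.7377  0.3337  0.094 ]
 [ 0.7089 -0.0016  0.094 ]
 [ 0.4043  0.362   0.094 ]
 [ 0.5679  0.0129  0.094 ]
 [ 0.3936  0.2207  0.094 ]]
[[0.375  0.0287 0.02  ]]
[[ 0.3783  0.0207  0.02  ]
 [ 0.7067 -0.0112  0.02  ]]
```

View pics/sider.png

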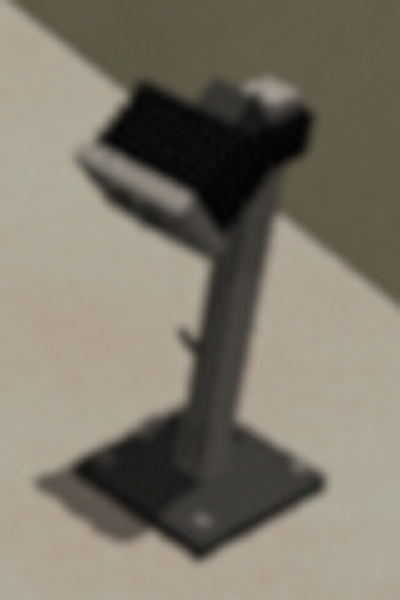

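View pics/topr2.png

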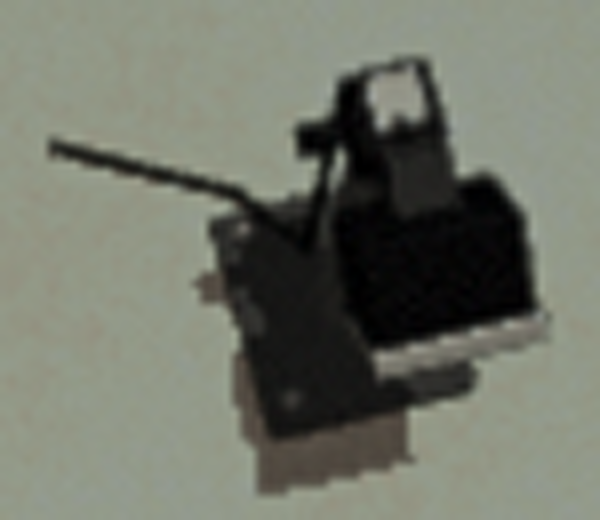

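```bash
cat >> h.py <<'E'
def plan(pos,Rm,N,T0=None):
    """rows (cm, rad) from measured/commanded pose T0 to target; split in calls of 8"""
    T=tool() if T0 is None else T0
    p0,R0=T[:3,3],R.from_matrix(T[:3,:3]); R1=R.from_matrix(Rm); rv=(R0.inv()*R1).as_rotvec()
    out=[]
    P,Q=p0,R0
    for i in range(1,N+1):
        p=p0+(np.array(pos)-p0)*i/N; q=R0*R.from_rotvec(rv*i/N)
        l=np.round(Q.inv().apply(p-P)*100,2); w=np.round((Q.inv()*q).as_rotvec(),3)
        P=P+Q.apply(l/100); Q=Q*R.from_rotvec(w); out.append((l.tolist(),w.tolist()))
    for k in range(0,N,8):
        print('L',[o[0] for o in out[k:k+8]]); print('W',[o[1] for o in out[k:k+8]])
    return P,Q
def down(az):  # tool pointing down, tool x at azimuth az deg
    a=np.radians(az); x=np.array([np.cos(a),np.sin(a),0]); z=np.array([0,0,-1.]); return np.c_[x,np.cross(z,x),z]
def st():
    o=env.get_obs(); print('t',round(float(o['time']),2),'j',o['joints'].round(3).tolist(),'tcp',o['tcp_pos'].round(4).tolist(),'x az',np.degrees(np.arctan2(*tool()[[1,0],0])).round(2),'F',o['contact_force'].round(1).tolist(),'g',round(float(o['gripper_width']),3))
E
python3 - <<'E'
from h import *
st(); plan([.5,.23,.36],down(103),15)
# reader geometry
f=ray('top',[(320+a/8,85+b/8) for a,b in[(215,220),(270,435)]],0.01);print(f.round(4))
print('lens front edge',ray('top',[(320+a/8,85+b/8) for a,b in[(375,360),(548,320)]],0.21).round(4))
print('post top',ray('top',[(320+398/8,85+95/8)],0.237).round(4))
print('foot side',ray('side',[(390+a/5,145+b/5) for a,b in[(75,465),(200,555),(325,482)]],0.01).round(4))
print('post side base', ray('side',[(390+205/5,145+455/5)],0.012).round(4))
E
```

```text
t 1.05 j [-1.305, 0.332, -0.065, 1.46, 0.022, 1.35, -0.088] tcp [0.178, 0.5991, 0.203] x az 163.45 F [0.8, 0.5, -0.4] g 0.999
L [[-2.76, -1.75, -1.05], [-2.87, -1.55, -1.04], [-2.98, -1.34, -1.05], [-3.06, -1.13, -1.05], [-3.14, -0.92, -1.04], [-3.19, -0.68, -1.05], [-3.23, -0.47, -1.05], [-3.26, -0.24, -1.04]]
W [[0.0, -0.0, 0.07], [0.0, -0.0, 0.071], [0.0, -0.0, 0.07], [0.0, -0.0, 0.07], [0.0, -0.0, 0.071], [0.0, -0.0, 0.07], [0.0, -0.0, 0.07], [0.0, -0.0, 0.071]]
L [[-3.26, -0.0, -1.05], [-3.26, 0.22, -1.05], [-3.24, 0.45, -1.04], [-3.19, 0.68, -1.05], [-3.14, 0.9, -1.05], [-3.07, 1.12, -1.04], [-2.98, 1.33, -1.05]]
W [[0.0, -0.0, 0.07], [0.0, -0.0, 0.07], [0.0, -0.0, 0.071], [0.0, -0.0, 0.07], [0.0, -0.0, 0.07], [0.0, -0.0, 0.071], [0.0, -0.0, 0.07]]
[[ 0.7691 -0.2128  0.01  ]
 [ 0.674  -0.2344  0.01  ]]
lens front edge [[ 0.6426 -0.259   0.21  ]
 [ 0.6573 -0.3224  0.21  ]]
post top [[ 0.7335 -0.2671  0.237 ]]
foot side [[ 0.675  -0.2399  0.01  ]
 [ 0.6944 -0.3265  0.01  ]
 [ 0.7902 -0.3008  0.01  ]]
post side base [[ 0.743 -0.26   0.012]]
```

Request:
{"method": "servo_tool", "body": {"grip": [1,1,1,1,1,1,1,1], "linear": [[-2.76,-1.75,-1.05],[-2.87,-1.55,-1.04],[-2.98,-1.34,-1.05],[-3.06,-1.13,-1.05],[-3.14,-0.92,-1.04],[-3.19,-0.68,-1.05],[-3.23,-0.47,-1.05],[-3.26,-0.24,-1.04]], "rotation": [[0,0,0.07],[0,0,0.071],[0,0,0.07],[0,0,0.07],[0,0,0.071],[0,0,0.07],[0,0,0.07],[0,0,0.071]]}}

```text
time: 1.72
tcp_pos: [0.3505, 0.4009, 0.2875]
eef_rot: [-0.0, 0.415, 0.91, 0.0]
contact_force: [0.3, 1.1, 0.1]
gripper_width: 0.994
```

Request:
{"method": "servo_tool", "body": {"grip": [1,1,1,1,1,1,1], "linear": [[-3.26,0,-1.05],[-3.26,0.22,-1.05],[-3.24,0.45,-1.04],[-3.19,0.68,-1.05],[-3.14,0.9,-1.05],[-3.07,1.12,-1.04],[-2.98,1.33,-1.05]], "rotation": [[0,0,0.07],[0,0,0.07],[0,0,0.071],[0,0,0.07],[0,0,0.07],[0,0,0.071],[0,0,0.07]]}}

```text
time: 2.3
tcp_pos: [0.5008, 0.2286, 0.3608]
eef_rot: [0.0, 0.624, 0.782, 0.0]
contact_force: [0.7, 0.6, 0.3]
gripper_width: 1.003
```

```bash
python3 - <<'E'
from h import *
st(); T=tool(); f=env.grab_frame('wrist'); save(f,'w1.png'); np.save('T1.npy',T)
print(proj('wrist',[[.559,.182,.134],[.559,.182,.1],[.476,.112,.055]],T).round())
for n in "knob plate_mid plate_label blank_a_mid blank_b_mid".split():
    print(n,[(np.round(d['point'],3).tolist(),round(float(d['confidence']),2),proj('wrist',d['point'],T)[0].round().tolist()) for d in env.search_frame('wrist',n)[:3]])
E
```

```text
t 2.3 j [-0.832, 0.126, 0.365, 1.396, -0.045, 1.627, -0.249] tcp [0.5008, 0.2286, 0.3608] x az 102.81 F [0.7, 0.6, 0.3] g 1.003
[[347. 207.]
 [345. 200.]
 [289. 218.]]
knob [([0.51, 0.134, 0.03], 0.96, [310.0, 207.0])]
plate_mid []
plate_label [([0.535, -0.166, 0.038], 0.55, [292.0, 334.0]), ([0.77, -0.216, 0.002], 0.52, [383.0, 355.0])]
blank_a_mid []
blank_b_mid []
```

View pics/w1.png

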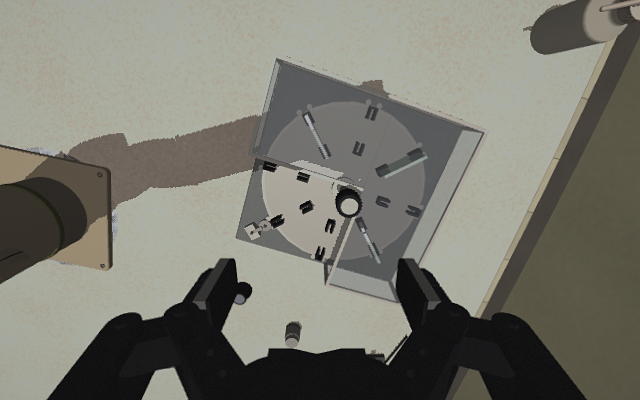

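```bash
python3 - <<'E'
from h import *
save(cv2.imread('pics/w1.png')[:,:,::-1],'w1c.png',(230,50,490,310),3)
E
```

```text
(no output)
```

View pics/w1c.png

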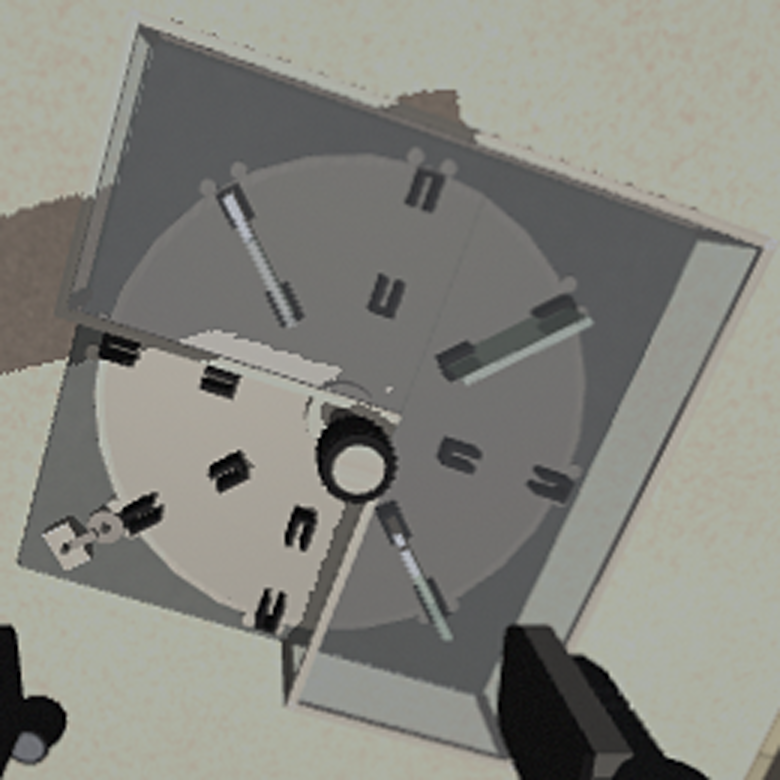

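```bash
python3 - <<'E'
from h import *
Rt=down(75)@R.from_rotvec([0,-np.radians(26),0]).as_matrix()
plan([.58,.265,.195],Rt,8)
E
```

```text
L [[0.19, 1.08, 2.06], [0.36, 1.09, 2.02], [0.54, 1.1, 1.99], [0.72, 1.08, 1.94], [0.88, 1.06, 1.87], [1.06, 1.02, 1.81], [1.21, 0.99, 1.73], [1.36, 0.93, 1.65]]
W [[0.014, -0.056, 0.06], [0.014, -0.055, 0.061], [0.013, -0.056, 0.06], [0.014, -0.055, 0.06], [0.014, -0.056, 0.061], [0.014, -0.056, 0.06], [0.014, -0.055, 0.06], [0.014, -0.056, 0.06]]
```

Request:
{"method": "servo_tool", "body": {"grip": [1,1,1,1,1,1,1,1], "linear": [[0.19,1.08,2.06],[0.36,1.09,2.02],[0.54,1.1,1.99],[0.72,1.08,1.94],[0.88,1.06,1.87],[1.06,1.02,1.81],[1.21,0.99,1.73],[1.36,0.93,1.65]], "rotation": [[0.014,-0.056,0.06],[0.014,-0.055,0.061],[0.013,-0.056,0.06],[0.014,-0.055,0.06],[0.014,-0.056,0.061],[0.014,-0.056,0.06],[0.014,-0.055,0.06],[0.014,-0.056,0.06]]}}

```text
time: 3.27
tcp_pos: [0.5802, 0.266, 0.1941]
eef_rot: [0.137, 0.773, 0.593, -0.179]
contact_force: [0.1, 0.2, 0.3]
gripper_width: 1.001
```

```bash
python3 - <<'E'
from h import *
st(); T=tool(); f=env.grab_frame('wrist'); save(f,'w2.png'); np.save('T2.npy',T)
save(f,'w2c.png',(170,80,470,300),2.6)
for n in "plate_mid plate_label blank_a_mid knob".split():
    print(n,[(np.round(d['point'],3).tolist(),round(float(d['confidence']),2),proj('wrist',d['point'],T)[0].round().tolist()) for d in env.search_frame('wrist',n)[:3]])
E
```

```text
t 3.27 j [-0.9, 0.673, 0.421, 1.127, 0.06, 1.715, -0.784] tcp [0.5802, 0.266, 0.1941] x az 74.94 F [0.1, 0.2, 0.3] g 1.001
plate_mid [([0.539, -0.166, 0.031], 0.37, [350.0, 301.0])]
plate_label []
blank_a_mid []
knob [([0.513, 0.139, 0.034], 0.88, [294.0, 210.0])]
```

View pics/w2c.png

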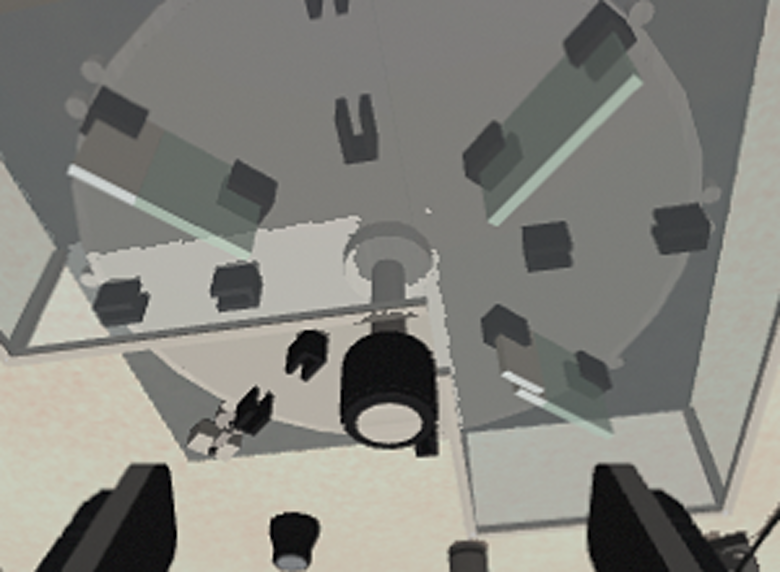

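```bash
python3 - <<'E'
from h import *
T1=np.load('T1.npy');T2=np.load('T2.npy')
print(ray('wrist',[(170+389/2.6,80+423/2.6)],.134,T2).round(4), ray('wrist',[(230+359/3,50+467/3)],.134,T1).round(4))
Rd=down(170)
plan([.559,.1815,.19],Rd,14)
E
```

```text
[[0.5612 0.1837 0.134 ]] [[0.5618 0.1849 0.134 ]]
L [[-0.53, 0.0, 0.31], [-0.54, -0.06, 0.29], [-0.53, -0.14, 0.28], [-0.51, -0.2, 0.26], [-0.5, -0.27, 0.24], [-0.46, -0.34, 0.22], [-0.43, -0.39, 0.2], [-0.39, -0.44, 0.18]]
W [[-0.027, 0.025, -0.116], [-0.026, 0.024, -0.116], [-0.027, 0.025, -0.117], [-0.027, 0.024, -0.116], [-0.027, 0.025, -0.116], [-0.026, 0.024, -0.116], [-0.027, 0.025, -0.116], [-0.027, 0.024, -0.117]]
L [[-0.33, -0.49, 0.16], [-0.28, -0.53, 0.14], [-0.22, -0.56, 0.11], [-0.16, -0.59, 0.1], [-0.09, -0.6, 0.08], [-0.02, -0.61, 0.06]]
W [[-0.027, 0.025, -0.116], [-0.026, 0.025, -0.116], [-0.027, 0.024, -0.116], [-0.027, 0.025, -0.116], [-0.027, 0.024, -0.117], [-0.026, 0.025, -0.116]]
```

Request:
{"method": "servo_tool", "body": {"grip": [1,1,1,1,1,1,1,1], "linear": [[-0.53,0.0,0.31],[-0.54,-0.06,0.29],[-0.53,-0.14,0.28],[-0.51,-0.2,0.26],[-0.5,-0.27,0.24],[-0.46,-0.34,0.22],[-0.43,-0.39,0.2],[-0.39,-0.44,0.18]], "rotation": [[-0.027,0.025,-0.116],[-0.026,0.024,-0.116],[-0.027,0.025,-0.117],[-0.027,0.024,-0.116],[-0.027,0.025,-0.116],[-0.026,0.024,-0.116],[-0.027,0.025,-0.116],[-0.027,0.024,-0.117]]}}

```text
time: 4.18
tcp_pos: [0.5685, 0.2164, 0.1958]
eef_rot: [0.066, 0.419, 0.902, -0.081]
contact_force: [-0.8, 0.1, -0.2]
gripper_width: 1.002
```

Request:
{"method": "servo_tool", "body": {"grip": [1,1,1,1,1,1], "linear": [[-0.33,-0.49,0.16],[-0.28,-0.53,0.14],[-0.22,-0.56,0.11],[-0.16,-0.59,0.1],[-0.09,-0.6,0.08],[-0.02,-0.61,0.06]], "rotation": [[-0.027,0.025,-0.116],[-0.026,0.025,-0.116],[-0.027,0.024,-0.116],[-0.027,0.025,-0.116],[-0.027,0.024,-0.117],[-0.026,0.025,-0.116]]}}

```text
time: 4.68
tcp_pos: [0.5593, 0.1805, 0.1933]
eef_rot: [0.002, 0.085, 0.996, 0.002]
contact_force: [0.1, -0.1, 0.7]
gripper_width: 0.999
```

```bash
python3 - <<'E'
from h import *
st(); plan([.5605,.183,.108],down(170),5)
E
```

```text
t 4.68 j [-0.543, 0.248, 0.183, 1.595, -0.048, 1.298, 1.049] tcp [0.5593, 0.1805, 0.1933] x az 170.26 F [0.1, -0.1, 0.7] g 0.999
L [[-0.01, 0.05, 1.71], [-0.01, 0.04, 1.7], [-0.01, 0.05, 1.71], [-0.01, 0.05, 1.71], [-0.01, 0.06, 1.71]]
W [[0.001, 0.001, 0.001], [0.001, 0.001, 0.001], [0.001, 0.001, 0.001], [0.001, 0.0, 0.001], [0.001, 0.001, 0.001]]
```

Request:
{"method": "servo_tool", "body": {"grip": [1,1,1,1,1,1], "linear": [[0,0.05,1.6],[0,0.05,1.6],[0,0.05,1.6],[0,0.05,1.6],[0,0.05,1.6],[0,0,0]], "rotation": [[0,0,0],[0,0,0],[0,0,0],[0,0,0],[0,0,0],[0,0,0]]}}

```text
time: 5.18
tcp_pos: [0.5584, 0.1829, 0.1096]
eef_rot: [0.0, 0.088, 0.996, -0.0]
contact_force: [0.4, 0.4, 0.5]
gripper_width: 1.0
```

```bash
python3 - <<'E'
from h import *
st(); T=tool(); f=env.grab_frame('wrist'); save(f,'w3.png')
K=proj('wrist',[[.5605,.183,.134],[.5795,.183,.134],[.5415,.183,.134],[.5605,.164,.134],[.5605,.202,.134]],T); print(K.round())
E
```

```text
t 5.18 j [-0.54, 0.317, 0.175, 1.69, -0.059, 1.14, 1.047] tcp [0.5584, 0.1829, 0.1096] x az 169.94 F [0.4, 0.4, 0.5] g 1.0
[[317. 260.]
 [323. 286.]
 [311. 231.]
 [286. 265.]
 [349. 255.]]
```

View pics/w3.png

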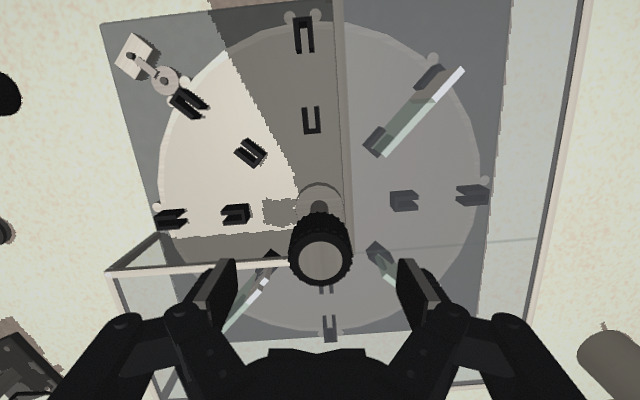

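Request:
{"method": "servo_tool", "body": {"grip": [1,0,0,0,0,0,0,0], "linear": [[-0.2,0.1,0],[0,0,0],[0,0,0],[0,0,0],[0,0,0],[0,0,0],[0,0,0],[0,0,0]], "rotation": [[0,0,0],[0,0,0],[0,0,0],[0,0,0],[0,0,0],[0,0,0],[0,0,0],[0,0,0]]}}

```text
time: 5.9
tcp_pos: [0.5615, 0.184, 0.1093]
eef_rot: [-0.0, 0.088, 0.996, -0.001]
contact_force: [0.2, -0.7, 0.4]
gripper_width: 0.008
```

```bash
python3 - <<'E'
from h import *
st(); T=tool(); f=env.grab_frame('wrist'); save(f,'w4.png'); f=env.grab_frame('side'); save(f,'s4.png',(230,60,400,220),4)
E
```

```text
t 5.9 j [-0.539, 0.325, 0.175, 1.68, -0.06, 1.143, 1.047] tcp [0.5615, 0.184, 0.1093] x az 169.91 F [0.2, -0.7, 0.4] g 0.008
```

View pics/w4.png

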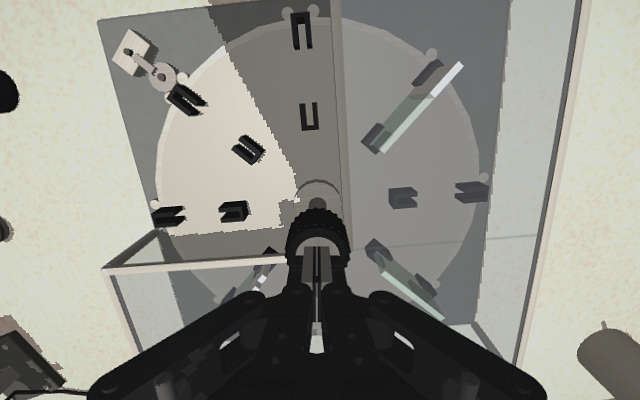

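View pics/s4.png

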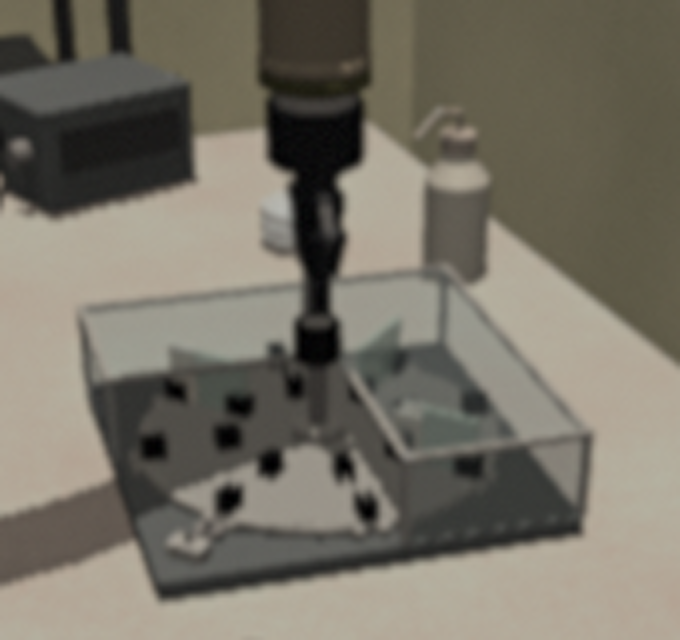

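```bash
python3 - <<'E'
from h import *
T=tool()
P=[(T@np.array([0,0,-d,1]))[:3] for d in (0,.01,.019,.03,.05)]
print(proj('wrist',P,T).round(1))
print(proj('side',P).round(1), proj('top',P).round(1))
print('knob',proj('wrist',[[.5605,.183,z] for z in(.1,.117,.134)],T).round(1),proj('side',[[.5605,.183,z] for z in(.1,.117,.134)]).round(1))
save(cv2.imread('pics/w4.png')[:,:,::-1],'w4c.png',(250,180,390,370),4)
f=env.grab_frame('top'); save(f,'t4.png',(155,105,295,235),5)
f=env.grab_frame('side'); save(f,'s4c.png',(280,100,340,175),8)
E
```

```text
[[316.4 238.5]
 [316.4 245.4]
 [316.4 252.2]
 [316.4 261.6]
 [316.4 282.1]]
[[309.  146.8]
 [309.  144. ]
 [308.9 141.5]
 [308.9 138.3]
 [308.8 132.5]] [[222.2 166.4]
 [221.5 165.7]
 [220.8 165. ]
 [219.9 164.2]
 [218.4 162.7]]
knob [[314.8 231.6]
 [314.6 242.5]
 [314.4 255.6]] [[308.8 149.6]
 [308.8 144.8]
 [308.7 140. ]]
```

View pics/w4c.png

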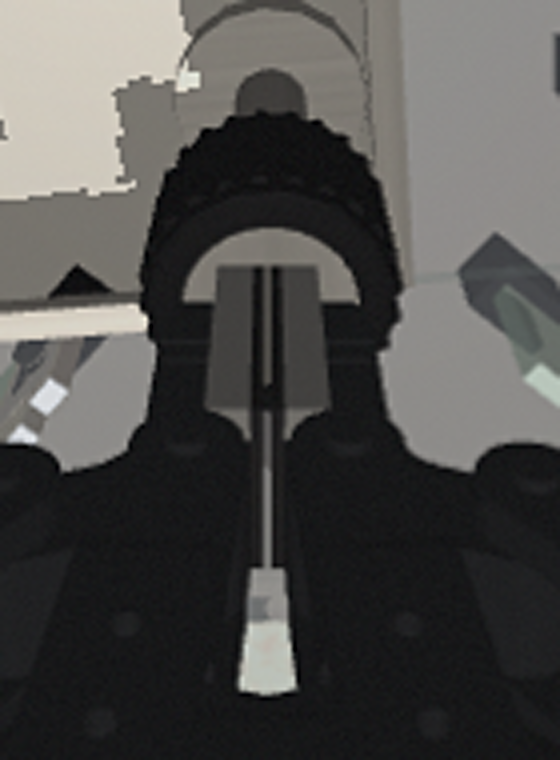

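View pics/s4c.png

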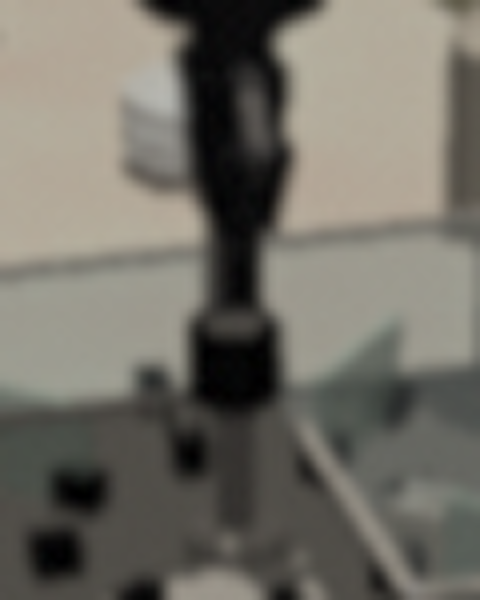

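View pics/t4.png

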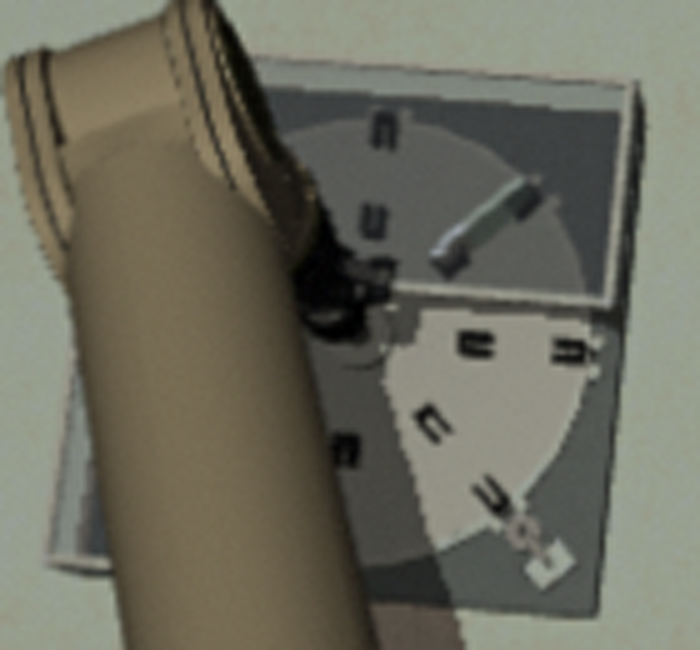

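```bash
python3 - <<'E'
from h import *
T=tool()
for x in (.011,.0,-.011):
  print(x,proj('wrist',[(T@np.array([x,0,-d,1]))[:3] for d in (0,.01,.015,.02,.025,.03,.05)],T).round(1)[:,1])
w=T[:3,:3]
print('knob disc front/back rows',proj('wrist',[np.array([.5605,.183,.134])+w[:,0]*s for s in(-.019,-.013,0,.013,.019)],T).round(1)[:,1])
print(env.get_obs()['time'])
E
```

```text
0.011 [223.4 229.6 233.  236.5 240.3 244.3 263. ]
0.0 [238.5 245.4 249.1 253.  257.2 261.6 282.1]
-0.011 [253.  260.5 264.5 268.8 273.3 278.  300.1]
knob disc front/back rows [283.  274.6 255.6 235.5 225.9]
6.1
```

Request:
{"method": "servo_tool", "body": {"grip": [1,1,1,1,1], "linear": [[0,0,0],[0,0,0],[0,0,0],[0,0,0],[0,0,0]], "rotation": [[0,0,0],[0,0,0],[0,0,0],[0,0,0],[0,0,0]]}}

```text
time: 6.52
tcp_pos: [0.5615, 0.184, 0.1094]
eef_rot: [-0.0, 0.088, 0.996, -0.001]
contact_force: [-0.5, 0.6, -0.5]
gripper_width: 0.702
```

```bash
python3 - <<'E'
from h import *
st(); T=tool(); f=env.grab_frame('wrist'); save(f,'w5.png',(190,150,450,370),3); f=env.grab_frame('side'); save(f,'s5c.png',(270,90,350,180),7)
E
```

```text
t 6.52 j [-0.539, 0.325, 0.175, 1.68, -0.06, 1.143, 1.047] tcp [0.5615, 0.184, 0.1094] x az 169.91 F [-0.5, 0.6, -0.5] g 0.702
```

View pics/w5.png

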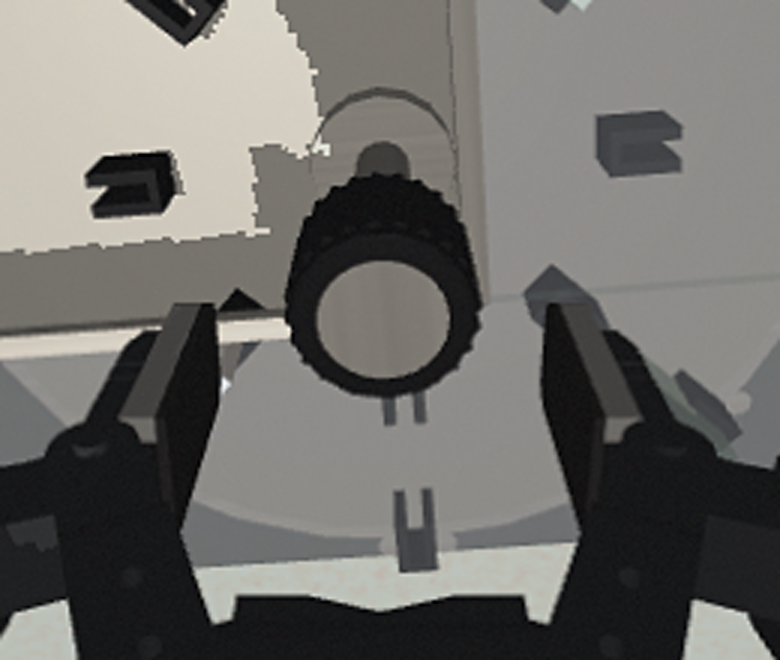

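View pics/s5c.png

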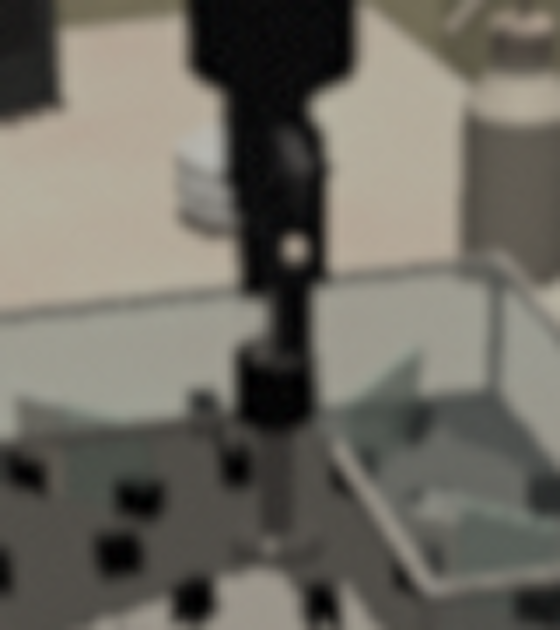

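Request:
{"method": "servo_tool", "body": {"grip": [1,1,1,1,0.3,0,0,0], "linear": [[0,0,0.8],[0,0,0.8],[0,0,0.8],[0,0,0],[0,0,0],[0,0,0],[0,0,0],[0,0,0]], "rotation": [[0,0,0],[0,0,0],[0,0,0],[0,0,0],[0,0,0],[0,0,0],[0,0,0],[0,0,0]]}}

```text
time: 7.28
tcp_pos: [0.5618, 0.184, 0.0858]
eef_rot: [-0.0, 0.088, 0.996, -0.001]
contact_force: [-0.2, -0.6, 0.8]
gripper_width: 0.455
```

```bash
python3 - <<'E'
from h import *
st(); T=tool(); f=env.grab_frame('wrist'); save(f,'w6.png',(190,150,450,370),3)
E
```

```text
t 7.28 j [-0.537, 0.349, 0.173, 1.703, -0.065, 1.097, 1.05] tcp [0.5618, 0.184, 0.0858] x az 169.9 F [-0.2, -0.6, 0.8] g 0.455
```

View pics/w6.png

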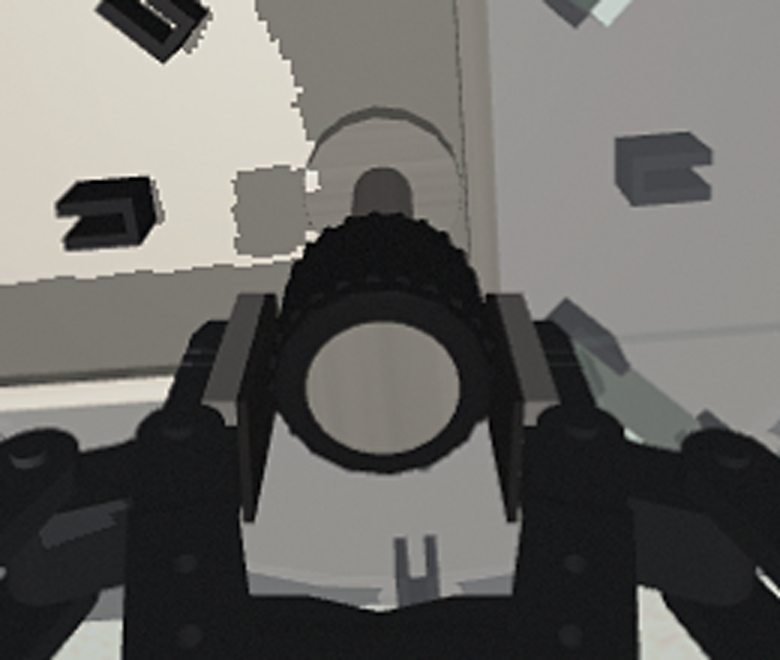

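Request:
{"method": "servo_tool", "body": {"grip": [0,0,0,0,0,0,0,0], "linear": [[0,0,0],[0,0,0],[0,0,0],[0,0,0],[0,0,0],[0,0,0],[0,0,0],[0,0,0]], "rotation": [[0,0,0],[0,0,0],[0,0,0.06],[0,0,0.08],[0,0,0.08],[0,0,0.08],[0,0,0.08],[0,0,0.08]]}}

```text
time: 8.0
tcp_pos: [0.5618, 0.1843, 0.0862]
eef_rot: [0.0, 0.315, 0.949, -0.0]
contact_force: [-1.8, 0.3, 6.0]
gripper_width: 0.417
```

```bash
python3 - <<'E'
from h import *
st(); print(env.get_obs()['ft_torque']); T=tool(); f=env.grab_frame('wrist'); save(f,'w7.png')
E
```

```text
t 8.0 j [-0.596, 0.351, 0.245, 1.706, -0.093, 1.097, 0.608] tcp [0.5618, 0.1843, 0.0862] x az 143.33 F [-1.8, 0.3, 6.0] g 0.417
[0.16723912 0.43858948 0.03586356]
```

View pics/w7.png

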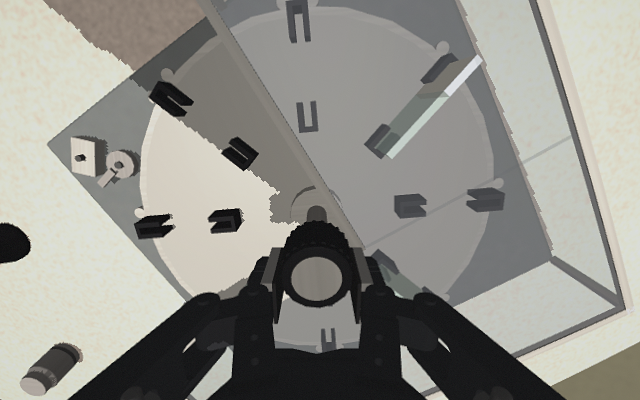

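Request:
{"method": "servo_tool", "body": {"grip": [0,0,0,0,0,0,0,0], "linear": [[0,0,0],[0,0,0],[0,0,0],[0,0,0],[0,0,0],[0,0,0],[0,0,0],[0,0,0]], "rotation": [[0,0,0.08],[0,0,0.08],[0,0,0.08],[0,0,0.08],[0,0,0.08],[0,0,0.08],[0,0,0.08],[0,0,0.08]]}}

```text
time: 8.72
tcp_pos: [0.5616, 0.1841, 0.0862]
eef_rot: [0.0, 0.597, 0.802, -0.0]
contact_force: [-4.1, -1.2, 7.4]
gripper_width: 0.424
```

Request:
{"method": "servo_tool", "body": {"grip": [0,0,0,0,0,0,0,0], "linear": [[0,0,0],[0,0,0],[0,0,0],[0,0,0],[0,0,0],[0,0,0],[0,0,0],[0,0,0]], "rotation": [[0,0,0.08],[0,0,0.08],[0,0,0.08],[0,0,0.08],[0,0,0.08],[0,0,0.071],[0,0,0],[0,0,0]]}}

```text
time: 9.38
tcp_pos: [0.5614, 0.184, 0.0862]
eef_rot: [0.0, 0.767, 0.642, -0.001]
contact_force: [-5.4, -0.2, 9.0]
gripper_width: 0.418
```

```bash
python3 - <<'E'
from h import *
st(); print(env.get_obs()['ft_torque']); T=tool(); f=env.grab_frame('wrist'); save(f,'w8.png')
f=env.grab_frame('side'); save(f,'s8.png',(235,115,390,215),5)
E
```

```text
t 9.38 j [-0.743, 0.365, 0.427, 1.714, -0.166, 1.099, -0.442] tcp [0.5614, 0.184, 0.0862] x az 79.88 F [-5.4, -0.2, 9.0] g 0.418
[-0.25793215  0.93754295 -0.03598477]
```

View pics/w8.png

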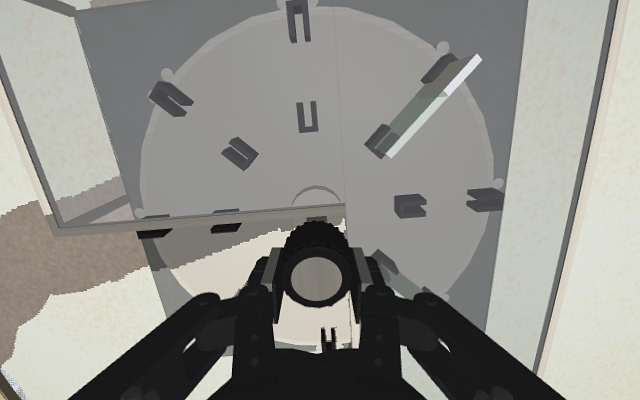

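View pics/s8.png

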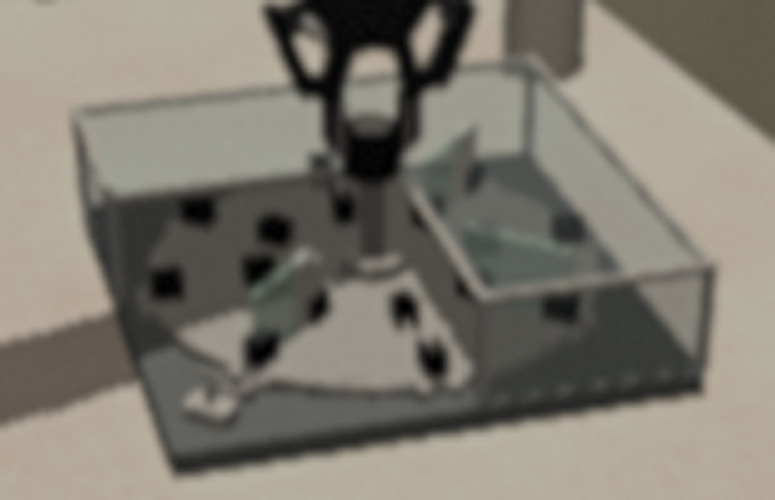

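```bash
python3 - <<'E'
from h import *
T=tool(); T2=T.copy(); T2[2,3]+=.06
P,Q=plan([.4684,.1061,.15],down(220),21,T2)
E
```

```text
L [[-0.44, -0.37, -0.02], [-0.4, -0.42, -0.02], [-0.35, -0.46, -0.01], [-0.28, -0.5, -0.02], [-0.23, -0.53, -0.02], [-0.17, -0.56, -0.02], [-0.1, -0.57, -0.01], [-0.04, -0.57, -0.02]]
W [[-0.0, -0.0, -0.116], [-0.0, -0.0, -0.117], [-0.0, -0.0, -0.116], [-0.0, -0.0, -0.117], [-0.0, -0.0, -0.116], [-0.0, -0.0, -0.117], [-0.0, -0.0, -0.116], [-0.001, -0.0, -0.116]]
L [[0.04, -0.58, -0.02], [0.1, -0.57, -0.02], [0.16, -0.55, -0.01], [0.23, -0.53, -0.02], [0.29, -0.5, -0.02], [0.34, -0.46, -0.02], [0.4, -0.42, -0.02], [0.44, -0.38, -0.02]]
W [[0.0, -0.0, -0.117], [0.0, -0.0, -0.116], [0.0, -0.0, -0.117], [0.0, -0.0, -0.116], [0.0, -0.0, -0.117], [0.0, -0.0, -0.116], [0.0, -0.0, -0.117], [0.0, -0.0, -0.116]]
L [[0.49, -0.31, -0.01], [0.51, -0.26, -0.02], [0.54, -0.2, -0.02], [0.57, -0.13, -0.02], [0.57, -0.07, -0.02]]
W [[0.0, -0.0, -0.116], [0.0, -0.0, -0.117], [0.0, -0.0, -0.116], [-0.0, -0.0, -0.117], [-0.0, -0.0, -0.116]]
```

Request:
{"method": "servo_tool", "body": {"grip": [1,1,1,1,1,1,1,1], "linear": [[0,0,0],[0,0,0],[0,0,0],[0,0,0],[0,0,0],[0,0,-2],[0,0,-2],[0,0,-2]], "rotation": [[0,0,0],[0,0,0],[0,0,0],[0,0,0],[0,0,0],[0,0,0],[0,0,0],[0,0,0]]}}

```text
time: 10.15
tcp_pos: [0.5614, 0.1838, 0.1459]
eef_rot: [0.0, 0.767, 0.642, -0.001]
contact_force: [1.0, 0.1, -0.3]
gripper_width: 1.0
```

Request:
{"method": "servo_tool", "body": {"grip": [1,1,1,1,1,1,1,1], "linear": [[-0.44,-0.37,-0.02],[-0.4,-0.42,-0.02],[-0.35,-0.46,-0.01],[-0.28,-0.5,-0.02],[-0.23,-0.53,-0.02],[-0.17,-0.56,-0.02],[-0.1,-0.57,-0.01],[-0.04,-0.57,-0.02]], "rotation": [[0,0,-0.116],[0,0,-0.117],[0,0,-0.116],[0,0,-0.117],[0,0,-0.116],[0,0,-0.117],[0,0,-0.116],[0,0,-0.116]]}}

```text
time: 10.82
tcp_pos: [0.526, 0.154, 0.1468]
eef_rot: [-0.0, 0.394, 0.919, -0.001]
contact_force: [-0.7, 0.5, 0.2]
gripper_width: 1.004
```

Request:
{"method": "servo_tool", "body": {"grip": [1,1,1,1,1,1,1,1], "linear": [[0.04,-0.58,-0.02],[0.1,-0.57,-0.02],[0.16,-0.55,-0.01],[0.23,-0.53,-0.02],[0.29,-0.5,-0.02],[0.34,-0.46,-0.02],[0.4,-0.42,-0.02],[0.44,-0.38,-0.02]], "rotation": [[0,0,-0.117],[0,0,-0.116],[0,0,-0.117],[0,0,-0.116],[0,0,-0.117],[0,0,-0.116],[0,0,-0.117],[0,0,-0.116]]}}

```text
time: 11.48
tcp_pos: [0.4906, 0.1243, 0.1484]
eef_rot: [-0.0, -0.061, 0.998, -0.001]
contact_force: [-0.3, -0.2, -0.3]
gripper_width: 1.0
```

Request:
{"method": "servo_tool", "body": {"grip": [1,1,1,1,1], "linear": [[0.49,-0.31,-0.01],[0.51,-0.26,-0.02],[0.54,-0.2,-0.02],[0.57,-0.13,-0.02],[0.57,-0.07,-0.02]], "rotation": [[0,0,-0.116],[0,0,-0.117],[0,0,-0.116],[0,0,-0.117],[0,0,-0.116]]}}

```text
time: 11.9
tcp_pos: [0.4684, 0.1058, 0.1493]
eef_rot: [-0.001, -0.344, 0.939, -0.0]
contact_force: [-0.7, 0.7, 0.6]
gripper_width: 0.997
```

```bash
python3 - <<'E'
from h import *
st(); T=tool(); np.save('T9.npy',T); f=env.grab_frame('wrist'); save(f,'w9.png'); save(f,'w9c.png',(190,120,450,320),3)
k=np.array([.561,.184]); u=np.array([-.765,-.644]); n=np.array([-.644,.765])
print(proj('wrist',[[*(k+u*r),.08] for r in(.0705,.0785,.108,.1455)],T).round(1))
E
```

```text
t 11.9 j [-0.552, 0.046, 0.241, 1.915, -0.011, 1.183, 1.968] tcp [0.4684, 0.1058, 0.1493] x az -139.7 F [-0.7, 0.7, 0.6] g 0.997
[[316.5 254.5]
 [316.5 247.1]
 [316.6 218.4]
 [316.7 178.7]]
```

View pics/w9.png

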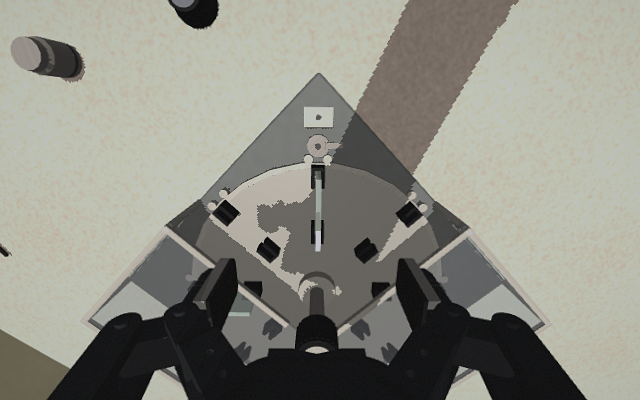

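View pics/w9c.png

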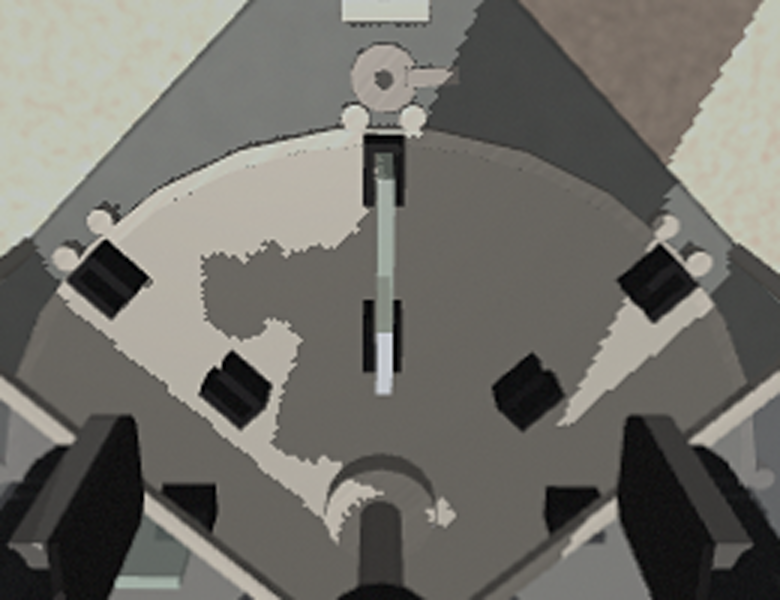

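Request:
{"method": "servo_tool", "body": {"grip": [1,1,1,1,1], "linear": [[0,0.1,2.5],[0,0,2.5],[0,0,2.5],[0,0,2.5],[0,0,0]], "rotation": [[0,0,0],[0,0,0],[0,0,0],[0,0,0],[0,0,0]]}}

```text
time: 12.37
tcp_pos: [0.4651, 0.1058, 0.0453]
eef_rot: [-0.004, -0.341, 0.94, -0.001]
contact_force: [-0.8, -0.2, -0.3]
gripper_width: 1.002
```

```bash
python3 - <<'E'
from h import *
st(); T=tool(); np.save('T10.npy',T); f=env.grab_frame('wrist'); save(f,'w10.png',(190,120,450,320),3)
k=np.array([.561,.184]); u=np.array([-.765,-.644])
print((proj('wrist',[[*(k+u*r),.08] for r in(.0705,.0785,.108,.1455)],T)-[190,120])*3)
E
```

```text
t 12.37 j [-0.543, 0.171, 0.24, 2.024, -0.047, 0.959, 1.988] tcp [0.4651, 0.1058, 0.0453] x az -140.16 F [-0.8, -0.2, -0.3] g 1.002
[[371.05133352 661.75700244]
 [370.70689959 630.88890604]
 [369.34433571 507.91678323]
 [367.37696103 327.93804651]]
```

View pics/w10.png

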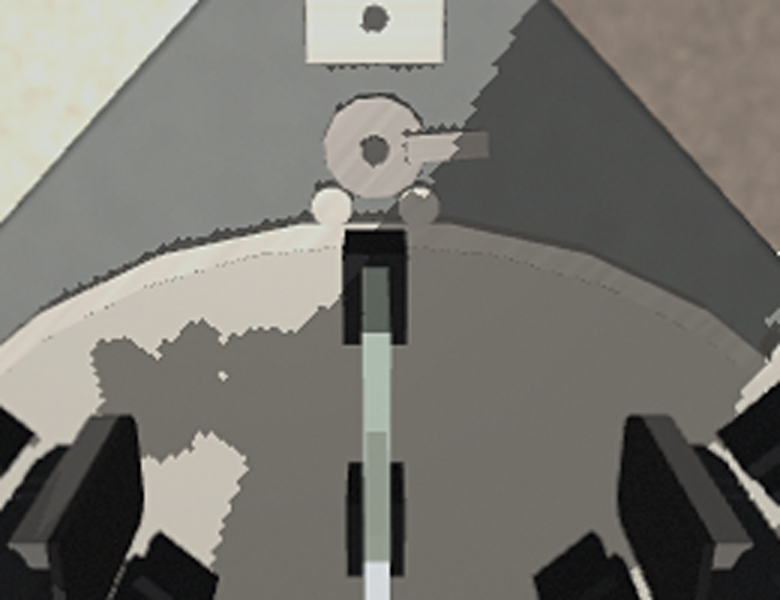

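Request:
{"method": "servo_tool", "body": {"grip": [1,1,1,0,0,0,0,0], "linear": [[-0.2,0,1.1],[0,0,1.1],[0,0,0],[0,0,0],[0,0,0],[0,0,0],[0,0,0],[0,0,0]], "rotation": [[0,0,0],[0,0,0],[0,0,0],[0,0,0],[0,0,0],[0,0,0],[0,0,0],[0,0,0]]}}

```text
time: 13.08
tcp_pos: [0.4697, 0.1081, 0.0277]
eef_rot: [-0.0, -0.342, 0.94, -0.0]
contact_force: [0.0, 0.2, 1.1]
gripper_width: 0.302
```

Request:
{"method": "servo_tool", "body": {"grip": [0,0,0,0], "linear": [[0,0,0],[0,0,0],[0,0,0],[0,0,0]], "rotation": [[0,0,0],[0,0,0],[0,0,0],[0,0,0]]}}

```text
time: 13.42
tcp_pos: [0.4696, 0.108, 0.0276]
eef_rot: [-0.0, -0.342, 0.94, -0.0]
contact_force: [-1.5, -0.4, 5.5]
gripper_width: 0.048
```

```bash
python3 - <<'E'
from h import *
st(); print(env.get_obs()['ft_torque']);T=tool(); np.save('T11.npy',T); f=env.grab_frame('wrist'); save(f,'w11.png',(190,120,450,370),3)
E
```

```text
t 13.42 j [-0.539, 0.203, 0.238, 2.032, -0.059, 0.914, 1.998] tcp [0.4696, 0.108, 0.0276] x az -140.02 F [-1.5, -0.4, 5.5] g 0.048
[-0.13182786  0.37407398 -0.01762923]
```

View pics/w11.png

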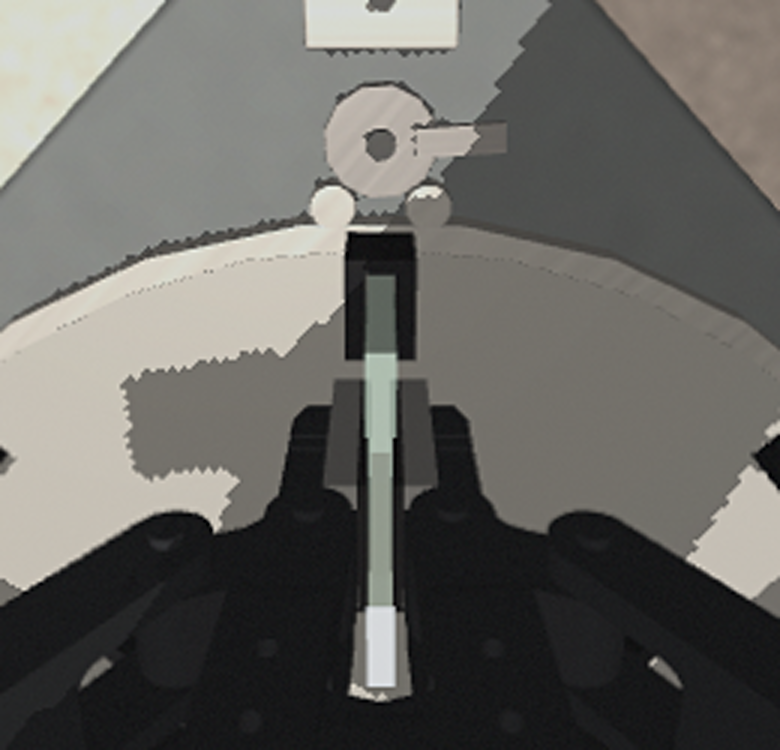

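Request:
{"method": "servo_tool", "body": {"grip": [0,0,0,0,0,0,0,0], "linear": [[0,0,-0.6],[0,0,-1],[0,0,-1.4],[0,0,-2],[0,0,-2.5],[0,0,-2.5],[0,0,-2],[0,0,0]], "rotation": [[0,0,0],[0,0,0],[0,0,0],[0,0,0],[0,0,0],[0,0,0],[0,0,0],[0,0,0]]}}

```text
time: 14.13
tcp_pos: [0.4718, 0.1088, 0.1522]
eef_rot: [0.003, -0.342, 0.94, -0.0]
contact_force: [-0.1, -0.1, 0.7]
gripper_width: 0.048
```

```bash
python3 - <<'E'
from h import *
st(); print(env.get_obs()['ft_torque']);T=tool(); np.save('T12.npy',T); f=env.grab_frame('wrist'); save(f,'w12.png')
f=env.grab_frame('side'); save(f,'s12.png',(215,75,395,215),4.4)
# predicted plate in hand: plate x=-tool x; centre at tool x=-.0108?, z
C=np.array([.4784,.1145,.055]); Tg=np.load('T11.npy'); c=np.linalg.inv(Tg)@np.r_[C,1]; print('plate centre in tool',c.round(4))
E
```

```text
t 14.13 j [-0.556, 0.047, 0.243, 1.908, -0.012, 1.182, 1.959] tcp [0.4718, 0.1088, 0.1522] x az -140.03 F [-0.1, -0.1, 0.7] g 0.048
[-0.01793837 -0.00676641 -0.02498795]
plate centre in tool [-1.09e-02 -7.00e-04 -2.74e-02  1.00e+00]
```

View pics/w12.png

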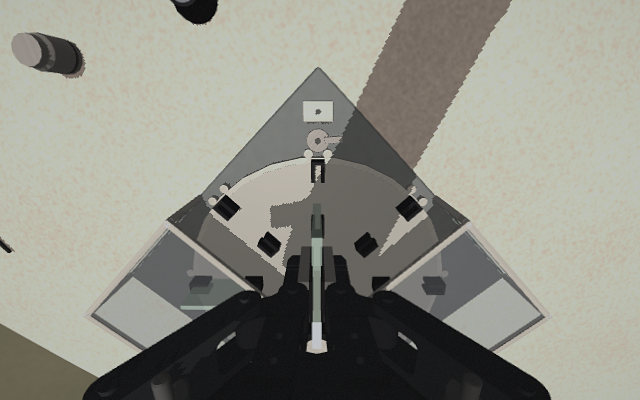

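View pics/s12.png

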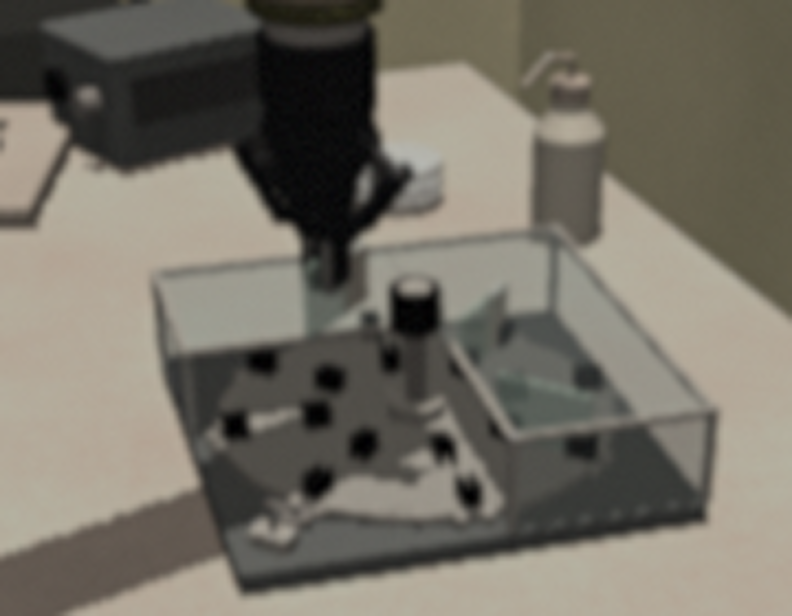

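```bash
python3 - <<'E'
from h import *
T=tool()
X=lambda p:(T@np.r_[p,1])[:3]
print(proj('wrist',[X([.0266,0,-.0524]),X([-.0404,0,-.0524]),X([-.0484,0,-.0444])],T).round(1))
plan([.50,-.20,.26],down(103),18)
E
```

```text
[[316.1 236.2]
 [316.3 347.4]
 [316.3 347. ]]
L [[0.97, -1.42, -0.62], [0.81, -1.52, -0.62], [0.63, -1.6, -0.62], [0.44, -1.67, -0.62], [0.25, -1.7, -0.62], [0.06, -1.72, -0.62], [-0.14, -1.71, -0.62], [-0.33, -1.69, -0.62]]
W [[-0.0, 0.0, 0.113], [-0.0, 0.0, 0.114], [0.0, 0.0, 0.113], [0.0, 0.0, 0.114], [0.0, 0.0, 0.113], [0.0, 0.0, 0.114], [0.0, 0.0, 0.113], [0.0, 0.001, 0.113]]
L [[-0.52, -1.64, -0.62], [-0.71, -1.57, -0.62], [-0.87, -1.49, -0.62], [-1.04, -1.37, -0.62], [-1.19, -1.25, -0.62], [-1.32, -1.1, -0.62], [-1.43, -0.95, -0.62], [-1.54, -0.78, -0.62]]
W [[0.0, -0.0, 0.114], [0.0, -0.0, 0.113], [0.0, -0.0, 0.114], [-0.0, -0.0, 0.113], [-0.0, -0.0, 0.114], [-0.0, -0.0, 0.113], [-0.0, -0.0, 0.113], [-0.0, 0.0, 0.114]]
L [[-1.61, -0.6, -0.62], [-1.67, -0.42, -0.62]]
W [[-0.0, 0.0, 0.113], [-0.0, 0.0, 0.114]]
```

Request:
{"method": "servo_tool", "body": {"grip": [0,0,0,0,0,0,0,0], "linear": [[0.97,-1.42,-0.62],[0.81,-1.52,-0.62],[0.63,-1.6,-0.62],[0.44,-1.67,-0.62],[0.25,-1.7,-0.62],[0.06,-1.72,-0.62],[-0.14,-1.71,-0.62],[-0.33,-1.69,-0.62]], "rotation": [[0,0,0.113],[0,0,0.114],[0,0,0.113],[0,0,0.114],[0,0,0.113],[0,0,0.114],[0,0,0.113],[0,0,0.113]]}}

```text
time: 14.9
tcp_pos: [0.4822, -0.0297, 0.1963]
eef_rot: [-0.001, 0.107, 0.994, -0.001]
contact_force: [0.4, -0.0, -1.0]
gripper_width: 0.044
```

Request:
{"method": "servo_tool", "body": {"grip": [0,0,0,0,0,0,0,0], "linear": [[-0.52,-1.64,-0.62],[-0.71,-1.57,-0.62],[-0.87,-1.49,-0.62],[-1.04,-1.37,-0.62],[-1.19,-1.25,-0.62],[-1.32,-1.1,-0.62],[-1.43,-0.95,-0.62],[-1.54,-0.78,-0.62]], "rotation": [[0,0,0.114],[0,0,0.113],[0,0,0.114],[0,0,0.113],[0,0,0.114],[0,0,0.113],[0,0,0.113],[0,0,0.114]]}}

```text
time: 15.57
tcp_pos: [0.4958, -0.1665, 0.246]
eef_rot: [-0.001, 0.532, 0.847, -0.001]
contact_force: [0.0, 0.0, 0.2]
gripper_width: 0.045
```

Request:
{"method": "servo_tool", "body": {"grip": [0,0,0], "linear": [[-1.61,-0.6,-0.62],[-1.67,-0.42,-0.62],[0,0,0]], "rotation": [[0,0,0.113],[0,0,0.114],[0,0,0]]}}

```text
time: 15.82
tcp_pos: [0.499, -0.2037, 0.2594]
eef_rot: [0.0, 0.627, 0.779, -0.002]
contact_force: [0.9, 0.1, -0.6]
gripper_width: 0.045
```

```bash
python3 - <<'E'
from h import *
st();T=tool(); np.save('T13.npy',T); f=env.grab_frame('wrist'); save(f,'w13.png')
f=env.grab_frame('top'); save(f,'t13.png')
print(proj('wrist',[[.589,-.301,.14],[.734,-.267,.01],[.734,-.267,.237]],T).round())
E
```

```text
t 15.82 j [-0.246, 0.114, 0.602, 1.63, -0.062, 1.418, 0.577] tcp [0.499, -0.2037, 0.2594] x az 102.35 F [0.9, 0.1, -0.6] g 0.045
[[372. 280.]
 [447. 233.]
 [556. 339.]]
```

View pics/w13.png

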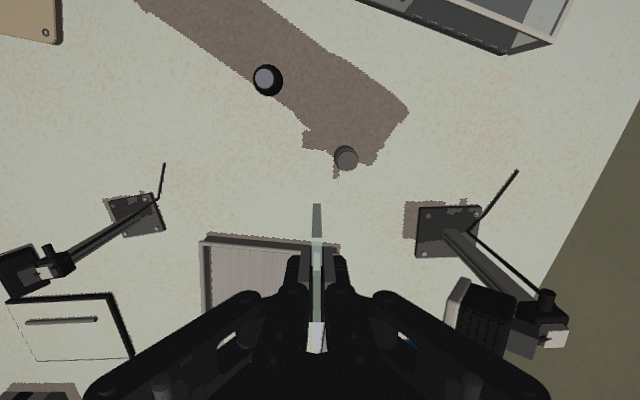

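View pics/t13.png

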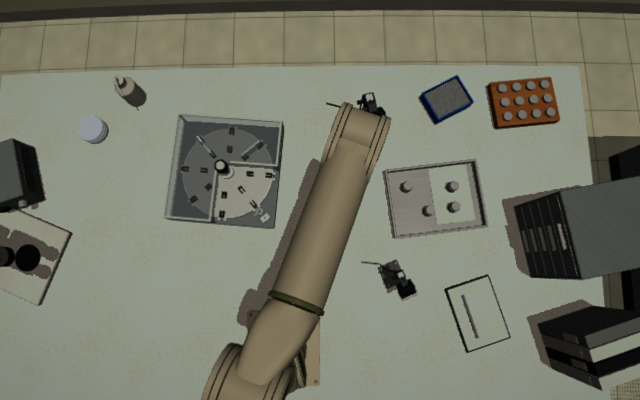

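```bash
python3 - <<'E'
from h import *
save(cv2.imread('pics/w13.png')[:,:,::-1],'w13c.png',(400,180,600,370),4)
E
```

View pics/w13c.png

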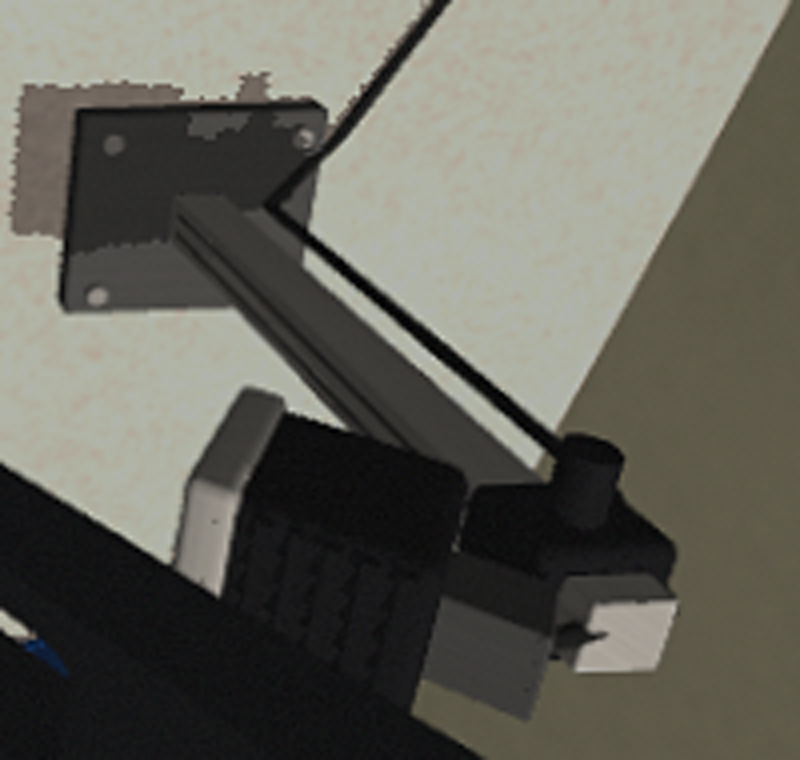

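```bash
python3 - <<'E'
from h import *
T=np.load('T13.npy')
px=lambda L:[(400+a/4,180+b/4) for a,b in L]
c=ray('wrist',px([(80,108),(325,103),(62,310)]),.012,T);print(c.round(4))
e=c[0]-c[2]; print('left edge len',np.linalg.norm(e[:2]),'yaw(ry az-90)',np.degrees(np.arctan2(e[1],e[0]))-90)
e=c[1]-c[0]; print('top edge len',np.linalg.norm(e[:2]),'az',np.degrees(np.arctan2(e[1],e[0])))
print('post base corners',ray('wrist',px([(178,205),(228,195)]),.012,T).round(4))
for psi in (11,13,15):
  a=np.radians(psi); rx=np.array([np.cos(a),np.sin(a),0]); ry=np.array([-np.sin(a),np.cos(a),0])
  for P in ([.735,-.267,0],):
    P=np.array(P); lens=P-.083*rx+[0,0,.196]
    rxx=np.cos(np.radians(40))*rx+[0,0,np.sin(np.radians(40))]; 
    print(psi,'focus',(P-.15*rx).round(4),'lens side',proj('side',[lens,lens+ry*.031,lens-ry*.031]).round(1).tolist(),'foot centre corner top', proj('top',[P+[0,0,.237]]).round(1))
E
```

```text
[[ 0.6734 -0.2333  0.012 ]
 [ 0.769  -0.2103  0.012 ]
 [ 0.6961 -0.3214  0.012 ]]
left edge len 0.0910195997190296 yaw(ry az-90) 14.47513598596126
top edge len 0.09835536012676965 az 13.539293989378665
post base corners [[ 0.727  -0.2649  0.012 ]
 [ 0.7456 -0.2563  0.012 ]]
11 focus [ 0.5878 -0.2956  0.    ] lens side [[416.1, 187.2], [406.9, 181.6], [425.7, 193.1]] foot centre corner top [[369.7  96.4]]
13 focus [ 0.5888 -0.3007  0.    ] lens side [[417.0, 187.8], [407.4, 182.2], [427.0, 193.6]] foot centre corner top [[369.7  96.4]]
15 focus [ 0.5901 -0.3058  0.    ] lens side [[417.9, 188.3], [408.0, 182.9], [428.3, 194.0]] foot centre corner top [[369.7  96.4]]
```

```bash
python3 - <<'E'
from h import *
T=np.load('T13.npy')
px=lambda L:[(400+a/4,180+b/4) for a,b in L]
print(ray('wrist',px([(218,437)]),.196,T).round(4))
a=np.radians(13.7); rx=np.array([np.cos(a),np.sin(a),0]); ry=np.array([-np.sin(a),np.cos(a),0])
rxx=.766*rx+[0,0,.643]; rz=np.cross(rxx,ry)
for P in ([.734,-.267,0],[.738,-.268,0]):
  P=np.array(P); L=P-.083*rx+[0,0,.196]
  pts=[L+ry*.031+rz*s for s in(-.025,0,.025)]
  print('w',(proj('wrist',pts,T)-[400,180]).round(1)*4,'top',((proj('top',[L+ry*.031+rz*.025,L-ry*.031+rz*.025])-[320,85])*8).round(),'side',((proj('side',[L+ry*.031+rz*.025,L-ry*.031+rz*.025,L+ry*.031-rz*.025,L-ry*.031-rz*.025])-[390,145])*5).round().tolist())
  print('corner foot pred',[ (P+rx*i*.05+ry*j*.045).round(4)[:2].tolist() for i,j in((-1,1),(1,1),(-1,-1),(1,-1))])
E
```

```text
[[ 0.6518 -0.2597  0.196 ]]
w [[229.2 377.6]
 [201.2 422.8]
 [168.8 474. ]] top [[381. 388.]
 [546. 348.]] side [[67.0, 162.0], [167.0, 218.0], [105.0, 212.0], [203.0, 269.0]]
corner foot pred [[0.6748, -0.2351], [0.7719, -0.2114], [0.6961, -0.3226], [0.7932, -0.2989]]
w [[242.  383.2]
 [214.4 428.8]
 [183.2 480.4]] top [[384. 377.]
 [549. 337.]] side [[75.0, 161.0], [176.0, 218.0], [113.0, 212.0], [212.0, 268.0]]
corner foot pred [[0.6788, -0.2361], [0.7759, -0.2124], [0.7001, -0.3236], [0.7972, -0.2999]]
```

```bash
cat > goal.py <<'E'
from h import *
a=np.radians(13.7); rx=np.array([np.cos(a),np.sin(a),0]); ry=np.array([-np.sin(a),np.cos(a),0])
c,s=np.cos(np.radians(40)),np.sin(np.radians(40))
rxx=c*rx+[0,0,s]; rz=np.cross(rxx,ry); Rg=np.c_[ry,rxx,-rz]
focus=np.array([.7365,-.268,.14])-.15*rx
lab=np.array([-.0354,.0025,-.0274])
tcp=focus-Rg@lab
E
python3 - <<'E'
from goal import *
print(focus,tcp,np.linalg.det(Rg))
T=tool(); pre=tcp-rx*.06+[0,0,.05]
print('pre',pre,'ang',np.degrees((R.from_matrix(T[:3,:3]).inv()*R.from_matrix(Rg)).magnitude()))
plan(pre,Rg,10)
E
```

```text
[ 0.59076763 -0.30352572  0.14      ] [ 0.59763423 -0.26541517  0.11740341] 0.9999999999999997
pre [ 0.53934128 -0.27962546  0.16740341] ang 40.16055151923438
L [[-0.86, 0.21, 0.91], [-0.87, 0.15, 0.92], [-0.86, 0.09, 0.93], [-0.87, 0.01, 0.93], [-0.86, -0.04, 0.94], [-0.87, -0.12, 0.92], [-0.87, -0.18, 0.91], [-0.86, -0.25, 0.9]]
W [[-0.07, 0.0, -0.001], [-0.07, 0.001, -0.001], [-0.07, 0.0, -0.001], [-0.07, 0.001, -0.001], [-0.07, 0.0, -0.001], [-0.071, 0.001, -0.002], [-0.07, 0.0, -0.001], [-0.07, 0.001, -0.001]]
L [[-0.87, -0.31, 0.88], [-0.87, -0.37, 0.86]]
W [[-0.07, 0.0, -0.001], [-0.07, 0.001, -0.001]]
```

Request:
{"method": "servo_tool", "body": {"grip": [0,0,0,0,0,0,0,0], "linear": [[-0.86,0.21,0.91],[-0.87,0.15,0.92],[-0.86,0.09,0.93],[-0.87,0.01,0.93],[-0.86,-0.04,0.94],[-0.87,-0.12,0.92],[-0.87,-0.18,0.91],[-0.86,-0.25,0.9]], "rotation": [[-0.07,0,-0.001],[-0.07,0.001,-0.001],[-0.07,0,-0.001],[-0.07,0.001,-0.001],[-0.07,0,-0.001],[-0.071,0.001,-0.002],[-0.07,0,-0.001],[-0.07,0.001,-0.001]]}}

```text
time: 16.58
tcp_pos: [0.5318, -0.2626, 0.1859]
eef_rot: [0.172, 0.593, 0.756, 0.218]
contact_force: [0.6, 0.7, -0.2]
gripper_width: 0.046
```

Request:
{"method": "servo_tool", "body": {"grip": [0,0,0], "linear": [[-0.87,-0.31,0.88],[-0.87,-0.37,0.86],[0,0,0]], "rotation": [[-0.07,0,-0.001],[-0.07,0.001,-0.001],[0,0,0]]}}

```text
time: 16.83
tcp_pos: [0.5379, -0.279, 0.165]
eef_rot: [0.211, 0.58, 0.739, 0.27]
contact_force: [-0.7, 0.5, -1.2]
gripper_width: 0.045
```

```bash
python3 - <<'E'
from goal import *
st();T=tool(); f=env.grab_frame('wrist'); save(f,'w14.png'); f=env.grab_frame('side'); save(f,'s14.png',(330,130,480,260),5)
plan(tcp,Rg,5)
E
```

```text
t 16.83 j [-0.038, 0.067, 0.806, 2.078, -0.915, 0.822, 1.579] tcp [0.5379, -0.279, 0.165] x az 103.7 F [-0.7, 0.5, -1.2] g 0.045
L [[-0.04, 0.29, 1.53], [-0.03, 0.29, 1.53], [-0.04, 0.29, 1.53], [-0.03, 0.28, 1.53], [-0.03, 0.29, 1.54]]
W [[-0.001, -0.0, -0.0], [-0.001, -0.001, -0.0], [-0.001, -0.0, -0.001], [-0.001, -0.001, 0.0], [-0.0, 0.0, -0.0]]
```

View pics/w14.png

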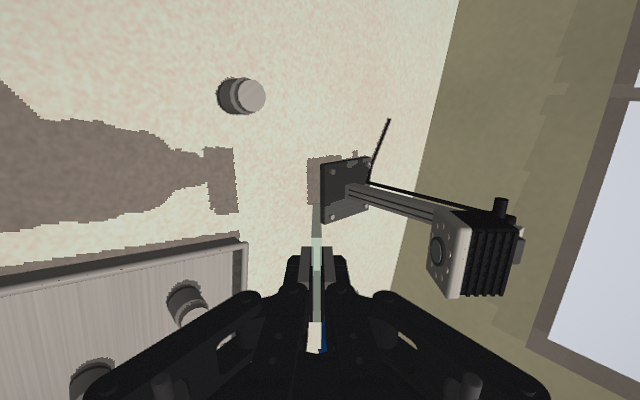

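View pics/s14.png

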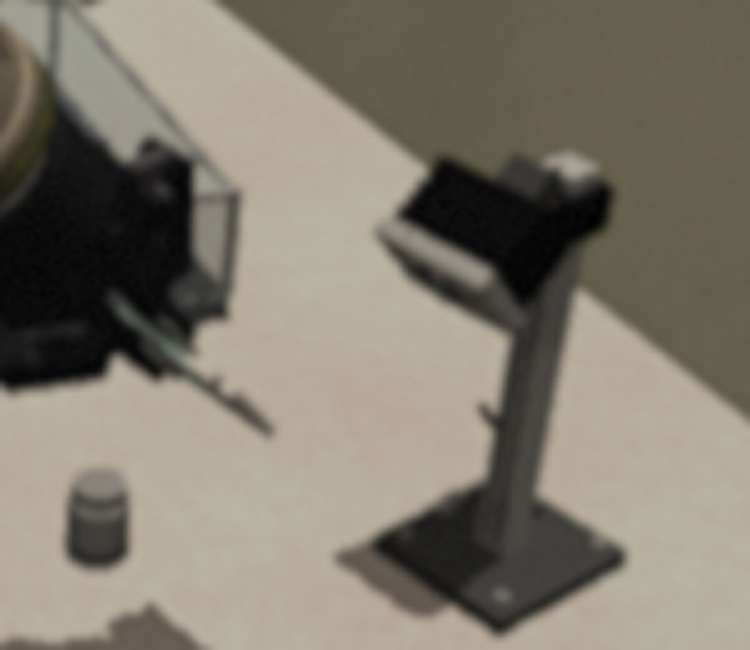

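```bash
python3 - <<'E'
from goal import *
T=tool(); np.save('T14.npy',T)
save(cv2.imread('pics/w14.png')[:,:,::-1],'w14c.png',(300,140,540,320),3.3)
P=np.array([.7365,-.268,0]); L=P-.083*rx+[0,0,.196]
print(((proj('wrist',[L,L+rxx*-.005,*[L+ry*i*.031+rz*j*.025 for i,j in((1,1),(1,-1),(-1,1),(-1,-1))],*[P+rx*i*.05+ry*j*.045+[0,0,.012] for i,j in((-1,1),(1,1),(-1,-1),(1,-1))]],T)-[300,140])*3.3).round())
E
```

```text
[[442. 368.]
 [424. 368.]
 [503. 301.]
 [423. 228.]
 [464. 524.]
 [397. 419.]
 [ 82.  85.]
 [237.  59.]
 [ 81. 283.]
 [227. 234.]]
```

View pics/w14c.png

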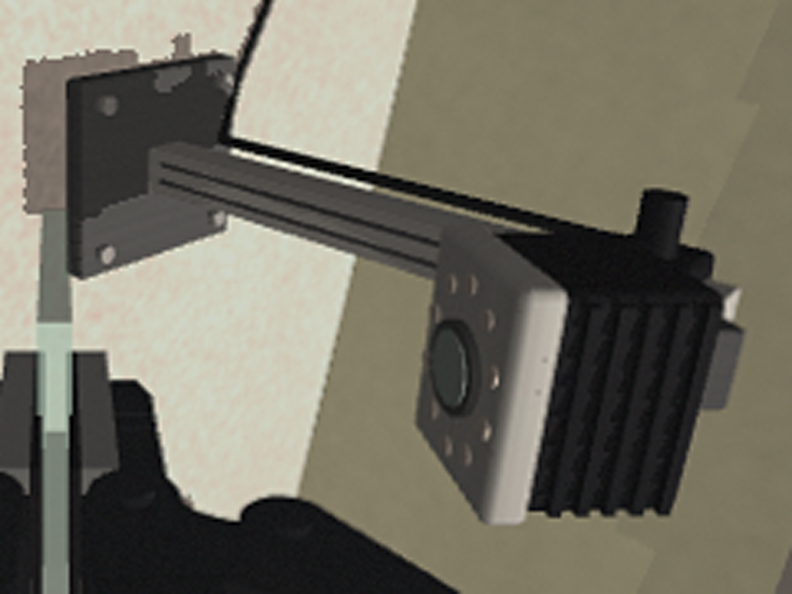

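Request:
{"method": "servo_tool", "body": {"grip": [0,0,0,0,0,0,0], "linear": [[-0.04,0.31,1.54],[-0.04,0.31,1.54],[-0.04,0.31,1.54],[-0.03,0.31,1.54],[-0.03,0.3,1.54],[0,0,0],[0,0,0]], "rotation": [[-0.001,0,0],[-0.001,-0.001,0],[-0.001,0,0],[-0.001,-0.001,0],[0,0,0],[0,0,0],[0,0,0]]}}

```text
time: 17.52
tcp_pos: [0.6005, -0.2645, 0.1196]
eef_rot: [0.212, 0.579, 0.739, 0.27]
contact_force: [1.3, -0.1, 0.1]
gripper_width: 0.048
```

```bash
python3 - <<'E'
from goal import *
st();T=tool(); np.save('T15.npy',T); f=env.grab_frame('wrist'); save(f,'w15.png'); f=env.grab_frame('side'); save(f,'s15.png',(330,130,480,260),5)
f=env.grab_frame('top'); save(f,'t15.png')
fo=focus+rx*.0015
l=(T@np.r_[lab,1])[:3]; print('label',l.round(4),'err in reader frame mm',((l-fo)@np.c_[rxx,ry,rz]*1000).round(1),'normal err deg',np.degrees(np.arccos(T[:3,1]@rxx)).round(2),'roll',np.degrees(np.arccos(T[:3,0]@ry)).round(2))
plan(fo-Rg@lab,Rg,1)
# predicted plate corners in side crop
M=lambda p:(T@np.r_[p,1])[:3]
cen=np.array([-.0109,0,-.0274])
pts=[M(cen+np.array([-x,0.0025,-z])) for x,z in((.0375,.017),(.0295,.025),(-.0375,.025),(-.0375,-.025),(.0375,-.025),(.0245,0))]
print(((proj('side',pts)-[330,130])*5).round().tolist())
E
```

```text
t 17.52 j [-0.034, 0.253, 0.736, 2.032, -1.134, 0.778, 1.688] tcp [0.6005, -0.2645, 0.1196] x az 103.82 F [1.3, -0.1, 0.1] g 0.048
label [ 0.5936 -0.3026  0.1422] err in reader frame mm [2.5 0.2 0.7] normal err deg 0.16 roll 0.13
L [[0.17, -0.24, 0.23]]
W [[0.004, 0.002, 0.0]]
[[334.0, 428.0], [315.0, 413.0], [216.0, 348.0], [259.0, 393.0], [369.0, 466.0], [328.0, 431.0]]
```

View pics/s15.png

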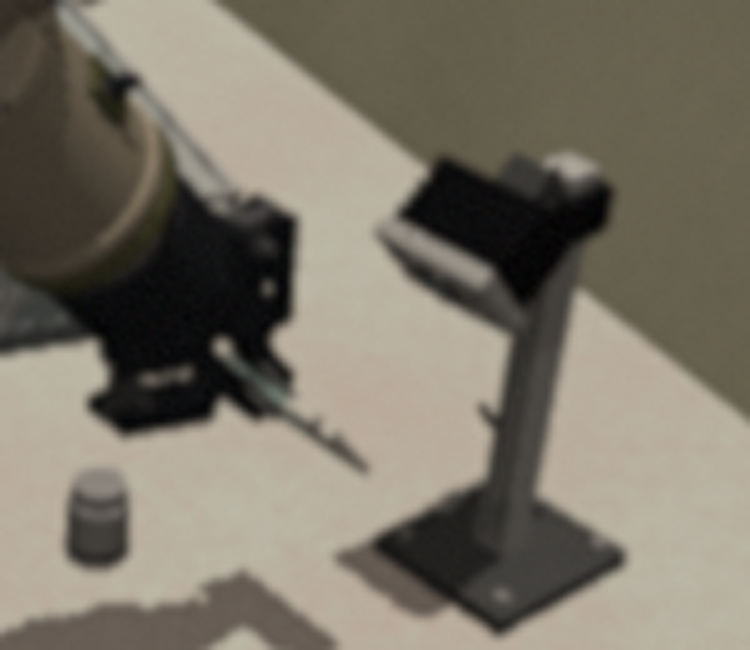

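View pics/w15.png

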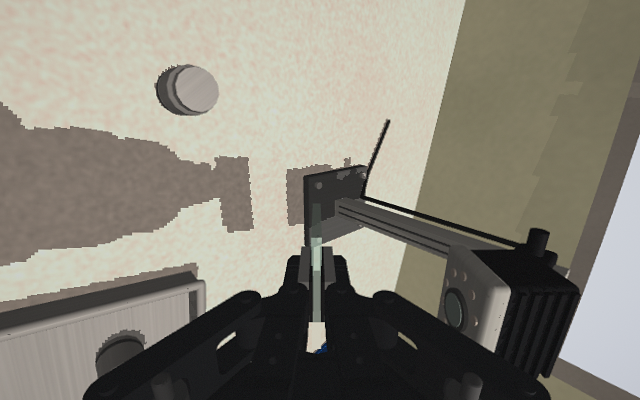

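View pics/t15.png

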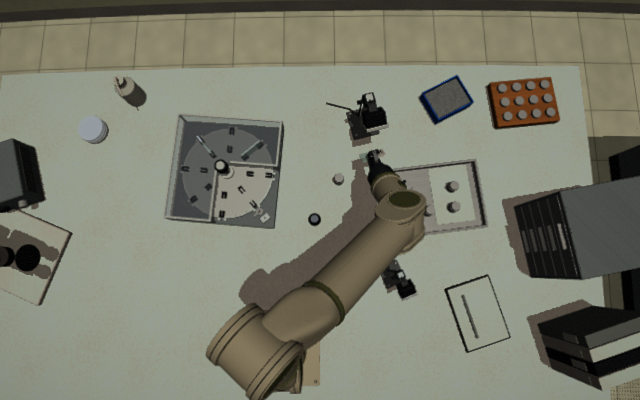

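```bash
python3 - <<'E'
from h import *
save(cv2.imread('pics/w15.png')[:,:,::-1],'w15c.png',(290,150,590,390),2.6)
E
```

```text
(no output)
```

View pics/w15c.png

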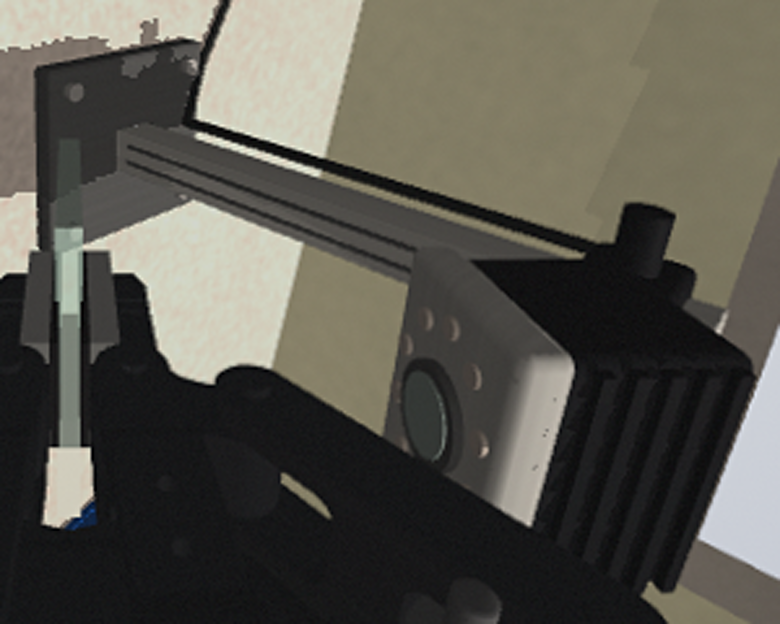

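```bash
python3 - <<'E'
from goal import *
from scipy.optimize import least_squares
T13,T14,T15=[np.load(f'T{i}.npy') for i in(13,14,15)]
s14=lambda a,b:(300+a/3.3,140+b/3.3); s15=lambda a,b:(290+a/2.6,150+b/2.6); s13=lambda a,b:(400+a/4,180+b/4)
obs=[('wrist',T14,'L',s14(450,366)),('wrist',T15,'L',s15(427,413)),
('wrist',T13,(-1,1),s13(80,108)),('wrist',T13,(1,1),s13(325,103)),('wrist',T13,(-1,-1),s13(62,308)),
('wrist',T14,(-1,1),s14(68,80)),('wrist',T14,(1,1),s14(236,57)),('wrist',T14,(-1,-1),s14(80,277)),
('top',None,(-1,1),(320+270/8,85+432/8)),('top',None,(1,1),(320+215/8,85+220/8)),
('side',None,(-1,1),(390+75/5,145+465/5)),('side',None,(-1,-1),(390+200/5,145+552/5)),('side',None,(1,-1),(390+325/5,145+480/5))]
obs=[obs[i] for i in range(len(obs))]
def res(p):
    x,y,psi,f,dl=p; rx=np.array([np.cos(psi),np.sin(psi),0]); ry=np.array([-np.sin(psi),np.cos(psi),0]); P=np.array([x,y,0]); r=[]
    for cam,T,k,uv in obs:
        q=P-.083*rx+[0,0,.196]+dl*(c*rx+[0,0,s]) if k=='L' else P+rx*(f+k[0]*.05)+ry*k[1]*.045+[0,0,.010]
        r+=list(proj(cam,q,T)[0]-uv)
    return np.r_[r,f*300,dl*500]
q=least_squares(res,[.7365,-.268,a,0,0],loss='soft_l1'); p=q.x; print(p.round(4),np.degrees(p[2]).round(2)); print(q.fun[:-2].reshape(-1,2).round(1).tolist())
rx2=np.array([np.cos(p[2]),np.sin(p[2]),0]); print('focus',np.array([p[0],p[1],.14])-.15*rx2,'used',focus+rx*.0015)
E
```

```text
[ 7.341e-01 -2.666e-01  2.488e-01  2.000e-04  1.600e-03] 14.26
[[-1.5, 0.2], [0.4, -0.5], [-0.2, 0.8], [0.6, 0.0], [-0.3, 0.4], [2.2, 0.4], [-1.3, -0.9], [-1.3, 0.8], [0.3, 0.1], [-0.7, -0.7], [-1.0, -1.0], [-0.1, -0.6], [0.4, -0.6]]
focus [ 0.58873142 -0.30351856  0.14      ] used [ 0.59222496 -0.30317046  0.14      ]
```

```bash
sed -i 's/13\.7)/14.1)/; s/^focus=.*/focus=np.array([.5893,-.3034,.14])/' goal.py; python3 - <<'E'
from goal import *
T=tool(); plan(tcp,Rg,2)
E
```

```text
L [[0.11, -0.24, 0.01], [0.11, -0.24, 0.02]]
W [[0.002, 0.003, -0.003], [0.002, 0.004, -0.002]]
```

Request:
{"method": "servo_tool", "body": {"grip": [0,0,0,0,0,0], "linear": [[0.11,-0.24,0.01],[0.11,-0.24,0.02],[0,0,0],[0,0,0],[0,0,0],[0,0,0]], "rotation": [[0.002,0.003,-0.003],[0.002,0.004,-0.002],[0,0,0],[0,0,0],[0,0,0],[0,0,0]]}}

```text
time: 18.17
tcp_pos: [0.596, -0.2653, 0.1164]
eef_rot: [0.21, 0.578, 0.741, 0.27]
contact_force: [0.1, 0.5, -0.5]
gripper_width: 0.043
```

```bash
python3 - <<'E'
from goal import *
st();T=tool(); l=(T@np.r_[lab,1])[:3]; print('label',l.round(4),'err rxx,ry,rz mm',((l-focus)@np.c_[rxx,ry,rz]*1000).round(1),'normal',np.degrees(np.arccos(T[:3,1]@rxx)).round(2),'roll',np.degrees(np.arccos(T[:3,0]@ry)).round(2))
f=env.grab_frame('wrist'); save(f,'w16.png',(190,120,590,390),2); f=env.grab_frame('side'); save(f,'s16.png',(230,100,480,260),3.2)
f=env.grab_frame('top'); save(f,'t16.png',(155,80,395,240),3.3)
for n in('plate_label','plate_mid'): print(n,[(np.round(d['point'],3).tolist(),round(float(d['confidence']),2)) for d in env.search_frame('side',n)[:2]])
E
```

```text
t 18.17 j [-0.028, 0.255, 0.738, 2.038, -1.139, 0.785, 1.703] tcp [0.596, -0.2653, 0.1164] x az 104.07 F [0.1, 0.5, -0.5] g 0.043
label [ 0.5894 -0.3035  0.139 ] err rxx,ry,rz mm [-0.6 -0.1 -0.8] normal 0.04 roll 0.04
plate_label [([0.435, -0.564, 0.036], 0.45)]
plate_mid [([0.494, 0.149, 0.034], 0.31)]
```

View pics/s16.png

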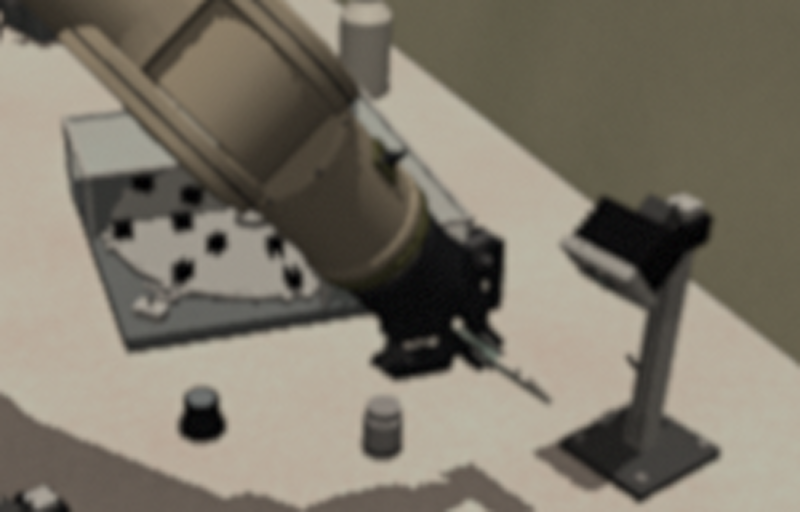

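View pics/t16.png

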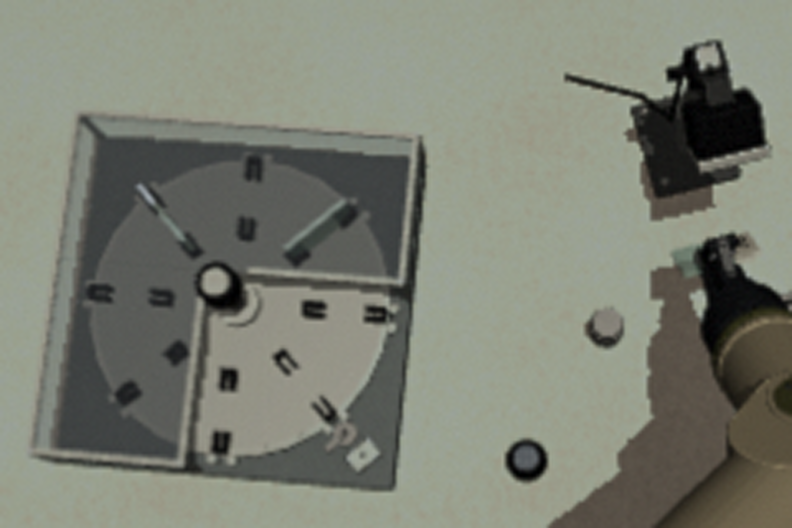

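View pics/w16.png

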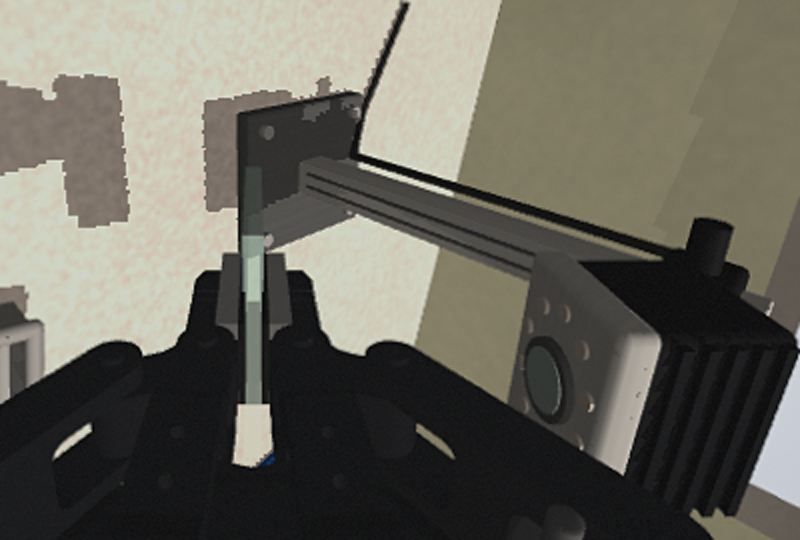

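```bash
python3 - <<'E'
from h import *
save(cv2.imread('pics/t16.png')[:,:,::-1],'t16z.png',(640,210,792,300),5)
E
```

```text
(no output)
```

View pics/t16z.png

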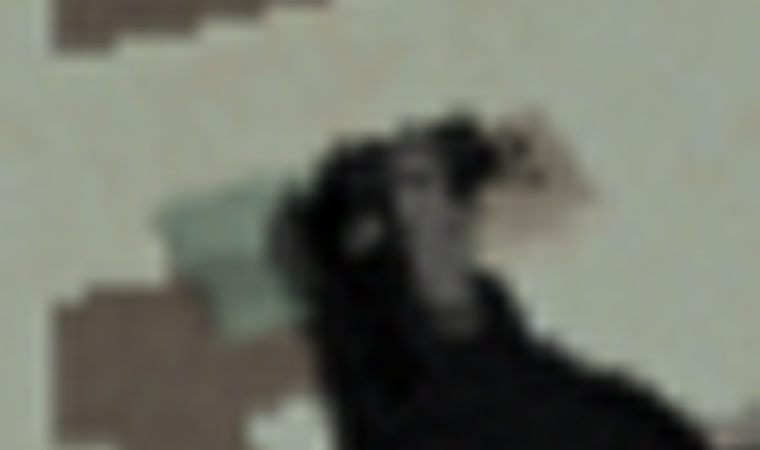

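```bash
python3 - <<'E'
from h import *
print(env.sign_off()); st()
E
```

```text
the job is handed in; nothing more can be done
None
the job is handed in; nothing more can be done
```

The job is handed in with the notched plate still held at the larger reader's focus, label side up. It took about 18.4 s of the 51 s allowed, and the sign-off gave no verdict.

**What I did**
- I picked the plate by its stepped, frosted inner end. The other frosted plate had a full edge, and the third was clear all over.
- I turned the knob −90° and saw the detent roller nested between its pins.
- I lifted the plate by its clear part, with the pads about 11 mm clear of the frosted end, and carried it to the reader.

**Last checks**
- **Focus:** the label was computed to be within about 1 mm of the estimated focus, and square to the lens within 0.1° of my estimate of its direction. My estimates of where the focus lies differed by about 3 mm, so the true error may be larger than 1 mm.
- **Label:** the top picture shows the code on the upper face, uncovered, at the frosted end.
- **Scene:** the platter is still in its detent, the other two plates are in their slots, and the die and loupe on the bench look untouched. Contact force was near zero.

**What failed or disagreed**
- My first close on the knob missed: the fingertips appear to sit about 33 mm behind the reported TCP. I opened, went 24 mm lower and gripped it, and allowed for this in the later grasp.
- The search network did not find the label or the plate in the final side picture; its only hits were low-confidence and in the wrong places. The plate's final position therefore rests on my own geometry and on the pictures.

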